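# Pack the spare bead jars, cover the case and clamp it

## Robot

A 6-joint arm with a two-finger parallel gripper is mounted at the origin on the work surface. World frame = base frame: x ahead of the robot, y to its left, z up, the work surface at z = 0. Lengths are in mm, angles in degrees, forces in N, time in s.
With the tool pointing down it reaches from about 300 to 850 mm from the base axis. Payload 4.2 kg.
Tool frame: the origin (TCP) lies between the finger pads; the fingertips stand 19 mm ahead of it and the grasp point (between the pads) is the TCP; z points along the fingers, x is the direction in which the jaws open and shut, and the axes are right-handed (so a half turn about z gives the same grasp; the last joint's range is limited). The gripper opens to 91 mm and grips with 3 to 60 N. Pads are 32 mm wide; open, the fingers measure 118 mm over their backs; the gripper's body (76 mm by 178 mm) begins 60 mm behind the grasp point.
Start: joints at [73.682, 18.312, 89.639, -0, 72.044, -1.146], TCP at [150.488, 554.973, 232.976] pointing down, gripper open.
Joint ranges: [-177.97, 177.97], [-48.28, 115.42], [12.27, 149.76], [-77.06, 257.06], [2.81, 150.46], [-146.56, 146.56]. Speed limits (degrees/s): [147.25, 147.25, 180, 180, 180, 180].

## Interface

Orientations are given as [roll, pitch, yaw] about the fixed x, y, z axes, in that order (R = Rz(yaw) Ry(pitch) Rx(roll)).
In Python, from workcell import sensors, grab_frame, env gives the robot as it stands.
- The arm moves only by the tool servo_tool, never from a script. Its argument "motion" is one flat list of numbers, 7 for each row, row after row: the shift along the world's x, y, z in mm, then the turn, a rotation vector about the world's x, y, z in rad, then the opening in per cent of the stroke, from 0 (shut) to 100 (fully open). In form: [x, y, z, rx, ry, rz, grip, x, y, z, rx, ry, rz, grip, ...]. A call has 1 to 10 rows; each row shifts and turns the commanded pose from where the row before left it; what a row does not reach is not made up. A row lasts 1/12 s, in which the tool goes at most 41.7 mm and 7.16 degrees, less where a joint would pass 70% of its speed; a pose out of reach is approached as far as the arm can. A call with a gripper value outside its range is refused whole. The fingers move at their own pace and stop on an object; "newtons" is the grip in N (left out, the last holds). Time passes only in rows, so rows that do not move let the fingers close. It gives the time, the measured TCP pose, the force and the opening at its end, in the units of the state.
- sensors.state(): the state, without advancing time (a new reading comes with each control period).
- grab_frame(name): name is "scene" or "top" or "wrist"; returns a dict with "image" (384x512x3 uint8, red, green, blue), "depth" (384x512 float32, mm along the optical axis (not along the pixel's ray), 0 where there is no reading), "fx", "fy", "cx", "cy" (pixels), "dist_coeffs" ([k1, k2, p1, p2, k3] as OpenCV has them; the pictures are not rectified), "extrinsics" (4x4, takes a point from camera to world coordinates); the wrist camera has in their place "T_tool_cam" (4x4, takes a point from camera to tool coordinates, whose origin is the TCP and whose axes are the tool frame's). Camera axes: x right, y up, looking along -z (the intrinsics and any distortion apply to the point x, -y, -z); pixel columns grow to the right and rows downward; lengths in mm; the calibration is good to about 2 mm. A picture is of the moment at which its call begins: read the wrist's pose just before it.
- env.job_done(): hands the job in, once; it reports no verdict.
The state is a dict: "time_s": time; "qpos": joint angles; "qvel": joint speeds; "effort": joint torques, N m; "ee_pos": TCP position; "ee_rot": TCP orientation; "force": force on the tool from outside, world axes, zero at the start; "torque": the same for the moment, N m; "gripper_width": finger opening in mm.
Only numpy, scipy, OpenCV 4.12 (cv2) and the standard library are available. Lean on these libraries where they do the work, as an engineer would, in place of code of your own. Each camera call takes 0.05 s, during which the arm holds its last target.

## Task

Put every small capped jar still standing on the desk (the same kind as those already in the case) upright into an empty pocket of the wooden case, one jar to a pocket, leaving the jars that are already in the case and everything else on the desk where they are. Then lift the grey hood by its handle, lower it gently over the jars until it is fully seated on the base board, and finally swing both clamps right down over the hood.

Things in the scene. Friction and masses are not known exactly. Their poses are not given: they have to be found in the camera images.
- case: fixed case: base board 250 (x) x 214 (y) x 8 mm; on it a grid 208 x 132 mm of 3 x 2 pockets, each 64 x 60 mm inside, walls 4 mm thick and 34 mm above the board (the floor). Pocket centres (x, y mm): 0 (-68, 32), 1 (0, 32), 2 (68, 32), 3 (-68, -32), 4 (0, -32), 5 (68, -32). A clamp amid each long side. Origin: centre of the underside; x along the long side
- hood: loose grey hood, open below, 224 (x) x 148 (y) x 74 mm outside, walls and top 4 mm, about 0.35 kg, starts mouth down on the desk. It goes over the pocket grid, either way round, with 4 mm play each side, until its rim stands on the base board (8 mm above the case's origin). Origin: centre of the mouth; x along its long side, z up
- hood_handle (a point): middle of the hood's bow handle: 12 mm round steel bar along hood x, straight for 90 mm, bar axis 112 mm above the rim and 38 mm above the hood's top
- clamp_left (a joint): angle of the hold-down clamp arm on the case's +y side, hinged about the case's x. 0: down, level, pointing to the middle of the case, its foot 1 mm above the seated hood; 1.57: upright; starts leaning outward (1.75 to 2.15; stop at 2.3). Friction (about 1.5 N at the ball) keeps it where it is left; push it from its outer side, over and down
- clamp_left_hinge (a point): hinge of that clamp, on the arm's centre line: y 96 mm, 92 mm above the case's origin, between two steel cheeks 14 mm deep (y) and up to 8 mm above the axis. Arm: steel bar 14 mm wide (x), 10 mm thick, 58 mm long, a rubber foot under its end
- clamp_left_tip (a point): centre of the 18 mm black ball at the end of that clamp's arm, 58 mm from the hinge
- clamp_right (a joint): angle of the hold-down clamp arm on the case's -y side, hinged about the case's x. 0: down, level, pointing to the middle of the case, its foot 1 mm above the seated hood; 1.57: upright; starts leaning outward (1.75 to 2.15; stop at 2.3). Friction (about 1.5 N at the ball) keeps it where it is left; push it from its outer side, over and down
- clamp_right_hinge (a point): hinge of that clamp, on the arm's centre line: y -96 mm, 92 mm above the case's origin, between two steel cheeks 14 mm deep (y) and up to 8 mm above the axis. Arm: steel bar 14 mm wide (x), 10 mm thick, 58 mm long, a rubber foot under its end
- clamp_right_tip (a point): centre of the 18 mm black ball at the end of that clamp's arm, 58 mm from the hinge
- spare0: spare jar on the desk (may be absent): upright round white jar with a grey metal cap, 38 mm in diameter (cap 35 mm), 58 mm tall, about 0.07 kg, heavy at the foot; origin at the centre of its underside, z up; grip it round the white part, 20 to 42 mm above its underside
- spare1: spare jar on the desk (may be absent): upright round white jar with a grey metal cap, 38 mm in diameter (cap 35 mm), 58 mm tall, about 0.07 kg, heavy at the foot; origin at the centre of its underside, z up; grip it round the white part, 20 to 42 mm above its underside
- spare2: spare jar on the desk (may be absent): upright round white jar with a grey metal cap, 38 mm in diameter (cap 35 mm), 58 mm tall, about 0.07 kg, heavy at the foot; origin at the centre of its underside, z up; grip it round the white part, 20 to 42 mm above its underside
- spare3: spare jar on the desk (may be absent): upright round white jar with a grey metal cap, 38 mm in diameter (cap 35 mm), 58 mm tall, about 0.07 kg, heavy at the foot; origin at the centre of its underside, z up; grip it round the white part, 20 to 42 mm above its underside
- stored0: jar already in pocket 0 (may be absent, then that pocket is empty), the same as the spare jars, standing up to 4 mm off its pocket's centre
- stored1: jar already in pocket 1 (may be absent, then that pocket is empty), the same as the spare jars, standing up to 4 mm off its pocket's centre
- stored2: jar already in pocket 2 (may be absent, then that pocket is empty), the same as the spare jars, standing up to 4 mm off its pocket's centre
- stored3: jar already in pocket 3 (may be absent, then that pocket is empty), the same as the spare jars, standing up to 4 mm off its pocket's centre
- stored4: jar already in pocket 4 (may be absent, then that pocket is empty), the same as the spare jars, standing up to 4 mm off its pocket's centre
- stored5: jar already in pocket 5 (may be absent, then that pocket is empty), the same as the spare jars, standing up to 4 mm off its pocket's centre
- glue: bystander: slim white bottle, 30 mm in diameter, 80 mm tall, origin under its centre
- tape: bystander: flat grey roll, 48 mm in diameter, 18 mm high, origin under its centre
- mug: bystander: white mug, 80 mm in diameter, 95 mm tall, origin under its centre
- glaze: bystander: big white tub with blue label, 76 mm in diameter, 85 mm tall, origin under its centre
- phone: bystander: black handset, 150 x 48 x 22 mm, origin under its centre
There are look-alikes about, which are no part of the job. What is shaped like the spare0 but orange is not meant.

How it is judged (in metres and radians):
On the way, in this order (a step that is already met when the one before it is completed fails the run):
1. all spare jars stand in pockets of the case (x of spare0 in the frame of case between -0.1 and 0.1 m and y of spare0 in the frame of case between -0.064 and 0.064 m and z of each of spare0, spare1, spare2, spare3 in the frame of case below 0.013 m and angle between each of spare0, spare1, spare2, spare3's own z axis and vertical below 0.12 rad and linear speed of each of spare0, spare1, spare2, spare3 below 0.05 m/s and x of spare1 in the frame of case between -0.1 and 0.1 m and y of spare1 in the frame of case between -0.064 and 0.064 m and x of spare2 in the frame of case between -0.1 and 0.1 m and y of spare2 in the frame of case between -0.064 and 0.064 m and x of spare3 in the frame of case between -0.1 and 0.1 m and y of spare3 in the frame of case between -0.064 and 0.064 m), for 0.2 s.
2. the hood is seated over the jars on the base board (x of hood in the frame of case between -0.008 and 0.008 m and y of hood in the frame of case between -0.008 and 0.008 m and z of hood in the frame of case between 0.004 and 0.0115 m and angle between hood's own z axis and vertical below 0.04 rad and angle between the x axis of hood and the x axis of case, either way round below 0.08 rad and linear speed of hood below 0.05 m/s), for 0.2 s.
3. both clamps are down over the hood (value of joint each of clamp_left, clamp_right below 0.09 rad), for 0.2 s.
At the end, for the whole second after the job is handed in: Every jar stands upright (within 0.12 rad) on the floor of a pocket of its own (within 5 mm of height); the hood is over the grid with its rim on the base board (within 3.5 mm of height, 8 mm sideways, 0.04 rad tilt); both clamps are within 0.09 rad of fully down; all at rest (all of step 1 and all of step 2 and all of step 3 and x of stored0 in the frame of case between -0.1 and 0.1 m and y of stored0 in the frame of case between -0.064 and 0.064 m and z of each of stored0, stored1, stored2, stored3, stored4, stored5 in the frame of case below 0.013 m and angle between each of stored0, stored1, stored2, stored3, stored4, stored5's own z axis and vertical below 0.12 rad and linear speed of each of stored0, stored1, stored2, stored3, stored4, stored5 below 0.05 m/s and x of stored1 in the frame of case between -0.1 and 0.1 m and y of stored1 in the frame of case between -0.064 and 0.064 m and x of stored2 in the frame of case between -0.1 and 0.1 m and y of stored2 in the frame of case between -0.064 and 0.064 m and x of stored3 in the frame of case between -0.1 and 0.1 m and y of stored3 in the frame of case between -0.064 and 0.064 m and x of stored4 in the frame of case between -0.1 and 0.1 m and y of stored4 in the frame of case between -0.064 and 0.064 m and x of stored5 in the frame of case between -0.1 and 0.1 m and y of stored5 in the frame of case between -0.064 and 0.064 m); the robot touches nothing.
It fails at once if a jar already in the case is shifted by more than 40 mm (distance of any of stored0, stored1, stored2, stored3, stored4, stored5 from where it was at the start of the episode above 0.04 m).
It fails at once if a bystander is shifted by more than 50 mm (distance of any of glue, tape, mug, glaze, phone from where it was at the start of the episode above 0.05 m).
It fails at once if the hood is let fall (faster than 0.6 m/s while out of the fingers) (contact force between the fingers and hood below 0.05 N and linear speed of hood above 0.6 m/s).
Of stored0, stored1, stored2, stored3, stored4, stored5 only 1 to 2 are there at a start; the rules pass over those that are not, and their reading is None.
Of spare0, spare1, spare2, spare3 only 3 to 4 are there at a start; the rules pass over those that are not, and their reading is None.
At some moment in a run one of spare0, spare1, spare2, spare3 may be knocked a few centimetres aside while the robot is not near it.
It also fails if it takes over 210 s, if anything falls off the work surface, if the arm or the gripper's body presses on something with over 40 N, if the wrist force passes 120 N, or if a joint passes its speed limit or range.

## Working session

There is one attempt and no reset: what is moved stays moved. The work goes in short steps, Python scripts to look and compute and a tool call to move; the robot and the scene stay as the last step left them, time stands still between calls to the robot, and variables do not carry over. Pictures are saved under pics/ and viewed, and the job is handed in when it is done.

Besides the shell and the picture viewer there is one more tool, called after "Emit:" by a JSON object that holds its "name" and its "arguments", one argument or row to a line. servo_tool: Moves the arm, as the interface text tells. Its arguments: {"type":"object","properties":{"motion":{"type":"array"},"newtons":{"type":"number"}},"required":["motion"]}

```bash
ls; mkdir -p pics; python3 - <<'E'
from workcell import sensors, grab_frame, env
import cv2,numpy as np
print(sensors.state())
for n in ("scene","top","wrist"):
    f=grab_frame(n)
    cv2.imwrite(f"pics/{n}0.png",cv2.resize(f["image"][:,:,::-1],(768,576)))
    np.savez(f"/tmp/{n}0.npz",**{k:v for k,v in f.items()})
    print(n,{k:v for k,v in f.items() if k not in("image","depth")})
E
```

```text
pics
{'time_s': 0.0, 'qpos': array([ 7.36827964e+01,  1.83519127e+01,  8.97056926e+01, -4.48988505e-03,
        7.20455395e+01, -1.14544536e+00]), 'qvel': array([-0.10695012,  0.05723155, -0.01266816, -0.04259169,  0.07664855,
       -0.12972531]), 'effort': array([ 7.73016927e-04, -4.12462986e+01, -2.31973690e+01,  7.28415954e-02,
        4.56521718e-02, -1.38842065e-04]), 'ee_pos': array([150.36892731, 554.49687893, 232.12238141]), 'ee_rot': array([1.79997794e+02, 1.03209561e-01, 7.48296277e+01]), 'force': array([-0.19996905,  0.54722839, -0.21889889]), 'torque': array([-0.00769642, -0.0527091 ,  0.03180642]), 'gripper_width': 91.12670690658665}
scene {'fx': 473.2364487937094, 'fy': 473.2364487937094, 'cx': 259.479147405526, 'cy': 200.64057575108848, 'dist_coeffs': array([0.03761615, 0.        , 0.        , 0.        , 0.        ]), 'extrinsics': array([[ 1.00203240e-01, -7.14416682e-01,  6.92508567e-01,
         1.48642334e+03],
       [ 9.94815705e-01,  5.98011450e-02, -8.22528759e-02,
        -5.76677856e+01],
       [ 1.73500215e-02,  6.97160403e-01,  7.16705204e-01,
         1
[... 506 characters left out ...]
  1.23284802e-01,  9.92367996e-01,
         1.33259230e+03],
       [ 0.00000000e+00,  0.00000000e+00,  0.00000000e+00,
         1.00000000e+00]])}
wrist {'fx': 269.4923001907527, 'fy': 269.4923001907527, 'cx': 259.14230194614595, 'cy': 189.2940393658401, 'dist_coeffs': array([-0.00637491,  0.        ,  0.        ,  0.        ,  0.        ]), 'T_tool_cam': array([[ 9.99998683e-01, -1.31548123e-03,  9.51046323e-04,
        -1.29292686e+00],
       [-1.04139436e-03, -9.69327486e-01, -2.45770502e-01,
        -6.82231581e+01],
       [ 1.24518182e-03,  2.45769188e-01, -9.69327579e-01,
        -1.51168747e+02],
       [ 0.00000000e+00,  0.00000000e+00,  0.00000000e+00,
         1.00000000e+00]])}
```

View pics/scene0.png

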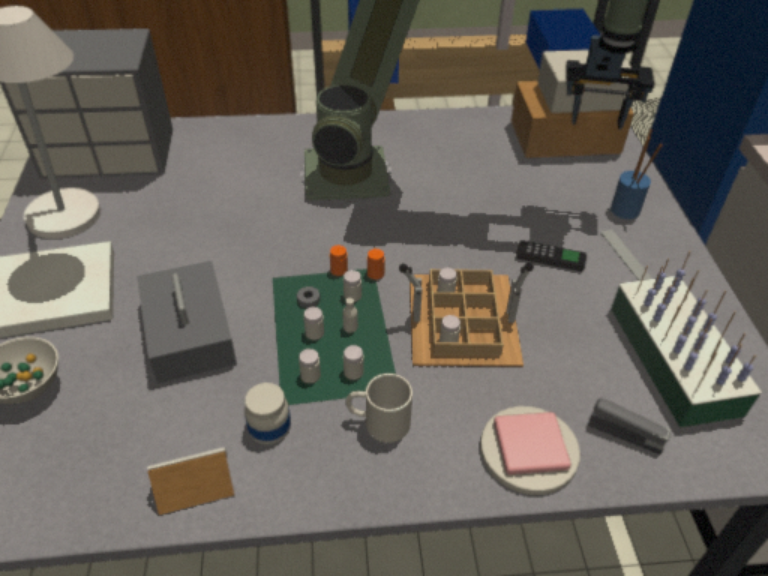

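View pics/top0.png

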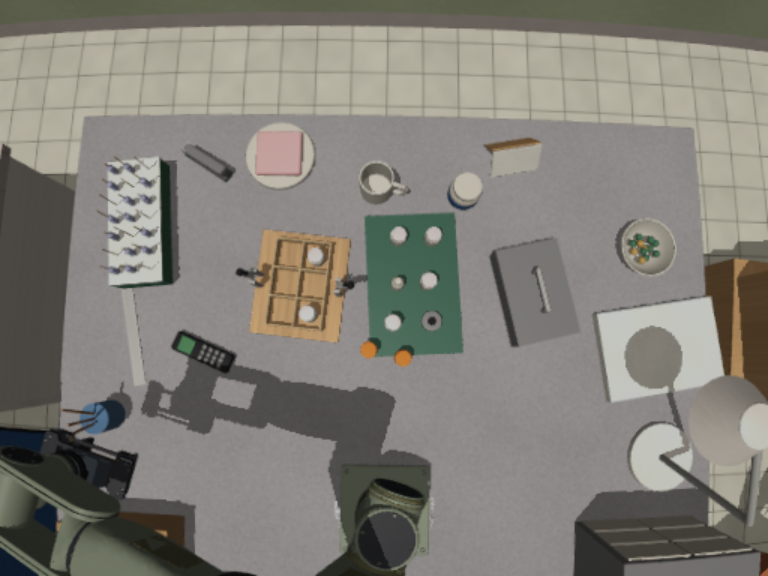

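View pics/wrist0.png

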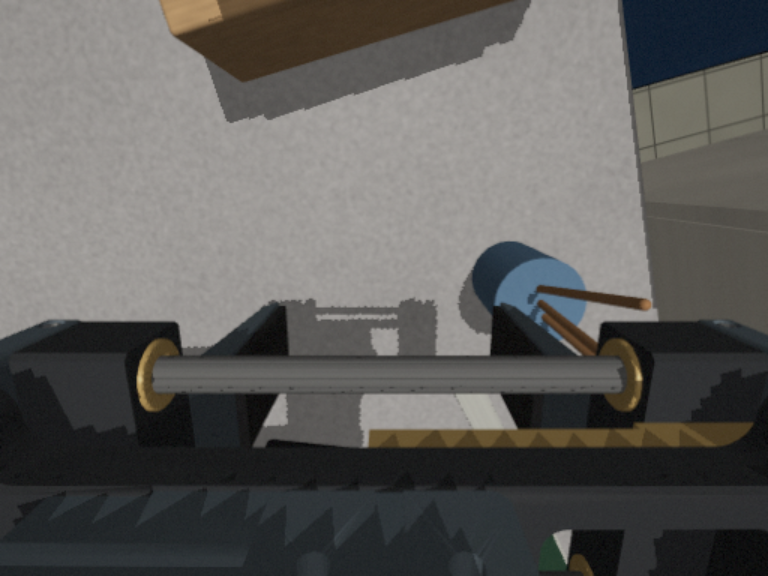

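```bash
cat > h.py <<'E'
import numpy as np, cv2
from workcell import sensors, grab_frame, env
from scipy.spatial.transform import Rotation as R
def ext(f,st=None):
    if 'extrinsics' in f: return np.asarray(f['extrinsics'])
    T=np.eye(4);T[:3,:3]=R.from_euler('xyz',st['ee_rot'],degrees=True).as_matrix();T[:3,3]=st['ee_pos']
    return T@np.asarray(f['T_tool_cam'])
def K(f): return np.array([[f['fx'],0,f['cx']],[0,f['fy'],f['cy']],[0,0,1.]])
def ray(f,uv,st=None):
    uv=np.asarray(uv,float).reshape(-1,1,2)
    p=cv2.undistortPoints(uv,K(f),np.asarray(f['dist_coeffs'],float))[:,0]
    d=np.c_[p[:,0],-p[:,1],-np.ones(len(p))]
    T=ext(f,st); return T[:3,3],d@T[:3,:3].T
def atz(f,uv,z,st=None):
    o,d=ray(f,uv,st); s=(z-o[2])/d[:,2]; return o+d*s[:,None]
def cloud(f,st=None):
    h,w=f['depth'].shape; u,v=np.meshgrid(np.arange(w),np.arange(h))
    o,d=ray(f,np.stack([u,v],-1).reshape(-1,2),st)
    P=(o+d*f['depth'].reshape(-1,1)).reshape(h,w,3); P[f['depth']<=0]=np.nan; return P
def proj(f,P,st=None):
    T=np.linalg.inv(ext(f,st)); P=np.asarray(P,float).reshape(-1,3); c=P@T[:3,:3].T+T[:3,3]
    q=np.c_[c[:,0],-c[:,1],-c[:,2]]
    return cv2.projectPoints(q.reshape(-1,1,3),np.zeros(3),np.zeros(3),K(f),np.asarray(f['dist_coeffs'],float))[0][:,0]
def load(n): return dict(np.load(f'/tmp/{n}.npz'))
def crop(f,x0,x1,y0,y1,s,name): cv2.imwrite(name,cv2.resize(f['image'][y0:y1,x0:x1,::-1],None,fx=s,fy=s,interpolation=cv2.INTER_CUBIC))
E
python3 - <<'E'
from h import *
f=load('top0'); crop(f,150,320,145,245,4.6,'pics/tc0.png')
P=cloud(f)
# jars: top depth
for n,(u,v) in dict(j1=(399,236),j2=(433,236),j3=(429,281),glue=(397,283),j4=(393,323),tape=(432,321),or1=(369,350),or2=(403,358),s1=(316,256),s2=(307,314)).items():
    u/=1.5;v/=1.5
    Q=P[int(v)-8:int(v)+9,int(u)-8:int(u)+9].reshape(-1,3)
    zt=np.nanpercentile(Q[:,2],92)
    m=Q[np.abs(Q[:,2]-zt)<6]
    print(n,zt.round(1),np.nanmean(m,0).round(1),(m.max(0)-m.min(0)).round(1),len(m))
print('desk',np.nanmedian(P[300:310,200:210].reshape(-1,3),0))
E
```

```text
j1 59.4 [637.1 -22.1  58.4] [32.1 31.5 10.5] 72
j2 59.1 [ 637.8 -102.7   57.8] [32.8 32.   9.3] 77
j3 58.9 [530.9 -92.2  57.9] [34.7 31.7 10.3] 78
glue 58.1 [521.5 -19.3  55.3] [24.4 24.1  7.4] 23
j4 60.2 [432.2 -10.5  59.2] [31.  30.8  9.6] 75
tape 20.9 [ 438.6 -102.7   19.1] [45.8 46.3  9.5] 128
or1 59.6 [369.4  43.3  58.7] [30.6 30.8 10.8] 77
or2 59.6 [351.2 -35.3  58.4] [30.5 30.8 10.7] 83
s1 67.0 [581.9 170.2  66.1] [31.4 31.5 10.1] 77
s2 67.9 [449.  185.9  66.4] [30.9 34.   9.8] 76
desk [115.24028631 182.21761117   1.33402268]
```

View pics/tc0.png

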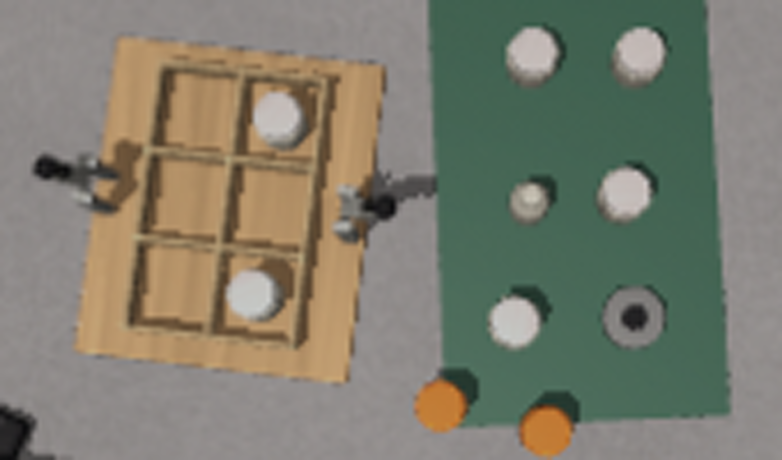

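```bash
python3 - <<'E'
from h import *
f=load('top0')
def cr(p): return (np.asarray(p,float)+.5)/4.6-.5+[150,145]
from scipy.optimize import least_squares
b=atz(f,cr([(120,38),(385,65),(348,382),(77,350)]),8)
g=atz(f,cr([(163,65),(328,78),(298,345),(128,326)]),42)
print(b.round(1),b.mean(0)); print(g.round(1),g.mean(0))
def yaw(q): 
    d=(q[0]-q[3])+(q[1]-q[2]); return np.degrees(np.arctan2(d[1],d[0]))
print(yaw(b),yaw(g),np.linalg.norm(b[0]-b[3]),np.linalg.norm(b[0]-b[1]),np.linalg.norm(g[0]-g[3]),np.linalg.norm(g[0]-g[1]))
# depth-based fits: points in z bands in region
P=cloud(f)
reg=P[145:245,150:245].reshape(-1,3); col=f['image'][145:245,150:245].reshape(-1,3).astype(int)
m=(reg[:,2]>3)&(reg[:,2]<15)
m&=(col[:,0]>col[:,2]+25)
r=cv2.minAreaRect(reg[m][:,:2].astype(np.float32)); print('board',r)
m=(reg[:,2]>35)&(reg[:,2]<47)&(col[:,0]>col[:,2]+15)
r=cv2.minAreaRect(reg[m][:,:2].astype(np.float32)); print('grid',r)
# hood
H=P[150:240,320:395].reshape(-1,3)
for lo,hi in((66,82),(100,125)):
    q=H[(H[:,2]>lo)&(H[:,2]<hi)]; r=cv2.minAreaRect(q[:,:2].astype(np.float32)); print('hood',lo,r,q.mean(0),len(q))
E
```

```text
[[650.9 301.4   8. ]
 [632.4  91.7   8. ]
 [385.2 114.7   8. ]
 [405.4 324.9   8. ]] [518.4401594  208.19082886   8.        ]
[[623.2 260.3  42. ]
 [615.  133.5  42. ]
 [411.9 150.7  42. ]
 [423.5 279.3  42. ]] [518.41624791 205.95400298  42.        ]
-5.39707100252523 -5.145863272046982 246.59321161363678 210.43873202970366 200.5992159300611 127.10536322846235
board ((516.0924682617188, 182.94671630859375), (270.1631774902344, 251.89401245117188), 84.9400634765625)
grid ((500.86859130859375, 153.05882263183594), (289.0862121582031, 225.7133026123047), 73.0958023071289)
hood 66 ((505.80291748046875, -340.09246826171875), (226.8016357421875, 151.5830535888672), 13.109403610229492) [ 503.16671092 -339.04292457   74.15167571] 2652
hood 100 ((506.798583984375, -340.71771240234375), (100.1402816772461, 13.561116218566895), 13.679269790649414) [ 506.30146847 -339.92734206  115.96082632] 121
```

Emit:
{"name": "servo_tool", "arguments": {
  "motion": [14,-28,0,0,0,-0.07,70,14,-28,0,0,0,-0.07,70,14,-28,0,0,0,-0.07,70,14,-28,0,0,0,-0.07,70,14,-28,0,0,0,-0.07,70,14,-28,0,0,0,-0.07,70,14,-28,0,0,0,-0.07,70,14,-28,0,0,0,-0.07,70,14,-28,0,0,0,-0.07,70,14,-28,0,0,0,-0.07,70],
  "newtons": 15
}}

```text
time_s: 0.98
ee_pos: [290.7, 273.4, 232.8]
ee_rot: [180.0, 0.0, 34.5]
force: [0.0, 0.5, 1.2]
gripper_width: 63.7
```

Emit:
{"name": "servo_tool", "arguments": {
  "motion": [14,-28,0,0,0,-0.07,70,14,-28,0,0,0,-0.07,70,14,-28,0,0,0,-0.07,70,14,-28,0,0,0,-0.07,70,14,-28,0,0,0,-0.07,70,14,-28,0,0,0,-0.07,70,14,-28,0,0,0,-0.07,70,14,-28,0,0,0,-0.07,70,14,-28,0,0,0,-0.07,70,14,-28,0,0,0,-0.07,70]
}}

```text
time_s: 1.82
ee_pos: [430.7, -6.6, 232.9]
ee_rot: [-180.0, 0.0, -5.6]
force: [0.9, 0.7, -0.0]
gripper_width: 63.4
```

```bash
python3 - <<'E'
from h import *
st=sensors.state()
w=grab_frame('wrist'); t=grab_frame('top'); s=grab_frame('scene')
a=cv2.resize(w['image'],(512,384)); 
cv2.imwrite('pics/w1.png',cv2.resize(w['image'][:,:,::-1],(768,576)))
crop(t,220,320,140,240,5,'pics/t1.png')
for n,d in(('wrist1',w),('top1',t),('scene1',s)): np.savez(f'/tmp/{n}.npz',**d)
crop(s,190,300,120,220,6,'pics/s1.png')
print(proj(w,[[432,-10.5,58]],st)*1.5)
P=cloud(w,st); Q=P.reshape(-1,3)
m=(np.abs(Q[:,2]-58)<5)
print(np.nanmedian(Q[m],0),m.sum())
E
```

```text
[[390.15702719 270.10346742]]
[448.21598443  -8.61621731  57.44066734] 3104
```

View pics/w1.png

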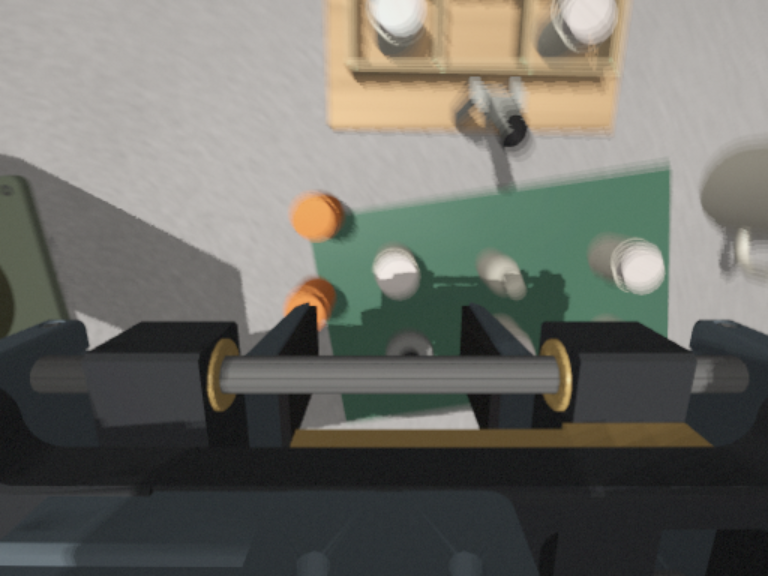

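View pics/s1.png

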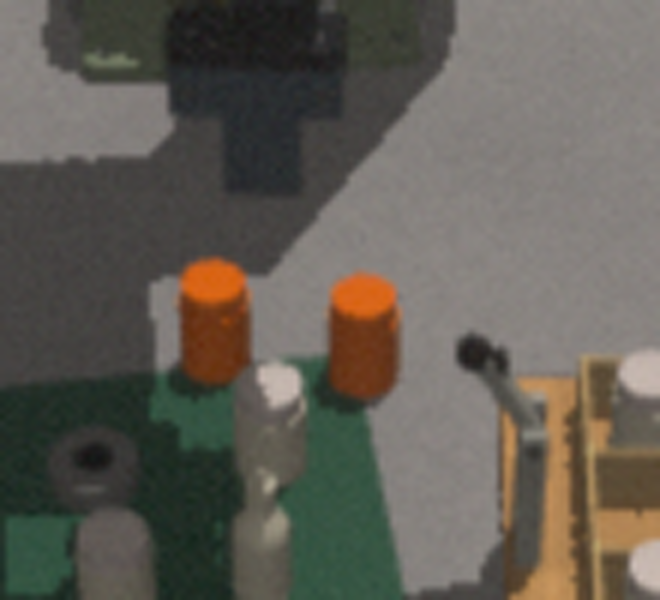

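```bash
cat >> h.py <<'E'
def cap(f,c,z=58,st=None,r=26):
    """centre of a round top near c (x,y): pixels of height ~z -> min enclosing circle & mean"""
    P=cloud(f,st); m=(np.abs(P[...,2]-z)<5)&(np.hypot(P[...,0]-c[0],P[...,1]-c[1])<r)
    q=P[m]
    if len(q)<10: return None
    (x,y),rad=cv2.minEnclosingCircle(q[:,:2].astype(np.float32))
    return np.round([x,y,rad,q[:,0].mean(),q[:,1].mean(),q[:,2].mean(),len(q)],1)
J=dict(j1=(637,-22),j2=(638,-103),j3=(531,-92),j4=(432,-10))
E
python3 - <<'E'
from h import *
st=sensors.state();print(st['ee_pos'],st['ee_rot'])
w=grab_frame('wrist')
for n in J: print(n,'top',cap(load('top0'),J[n]),'scene',cap(load('scene0'),J[n]),'wrist',cap(w,J[n],st=st))
for c in((582,170),(449,186)): print(cap(load('top0'),c,66),cap(load('scene0'),c,66),cap(w,c,66,st))
# finger cloud in tool coords
f=load('scene1');P=cloud(f);T=np.eye(4);T[:3,:3]=R.from_euler('xyz',st['ee_rot'],degrees=True).as_matrix()
Q=(P-st['ee_pos'])@T[:3,:3]
for z0 in range(-100,25,8):
    m=(np.abs(Q[...,2]-z0)<4)&(np.abs(Q[...,0])<110)&(np.abs(Q[...,1])<60)
    if m.sum(): print(z0,m.sum(),np.sort(Q[m][:,0])[[0,-1]].round(0),np.percentile(Q[m][:,1],[2,98]).round())
Pw=cloud(w,st);Q=(Pw-st['ee_pos'])@T[:3,:3]
for z0 in range(-100,25,8):
    m=(np.abs(Q[...,2]-z0)<4)&(np.abs(Q[...,0])<110)&(np.abs(Q[...,1])<40)
    if m.sum(): print('w',z0,m.sum(),np.percentile(Q[m][:,0],[0,10,30,50,70,90,100]).round(0))
E
```

```text
[430.91753122  -6.43584377 232.62211939] [-1.79997780e+02  3.82719354e-02 -5.57661348e+00]
j1 top [636.4 -21.6  17.3 636.6 -21.8  58.   73. ] scene [638.  -24.6  18.7 638.3 -22.8  57.6 108. ] wrist [638.1 -24.   18.2 637.2 -23.1  57.2 643. ]
j2 top [ 638.6 -103.1   17.6  637.8 -102.7   57.8   77. ] scene [ 638.4 -104.3   18.8  640.1 -104.2   58.2  102. ] wrist None
j3 top [531.  -92.2  17.4 530.8 -92.3  57.8  77. ] scene [532.2 -93.4  19.  533.7 -93.6  58.1  94. ] wrist [541.4 -87.5  12.4 542.8 -85.3  57.1  76. ]
j4 top [432.7 -10.8  17.1 432.4 -10.6  58.9  75. ] scene [434.8 -11.4  20.9 435.6 -11.6  58.1  80. ] wrist [435.1 -12.7  17.4 435.2 -12.3  57.4 600. ]
[582.4 170.1  17.4 581.8 170.2  66.   75. ] [583.7 166.5  20.  584.9 168.3  66.1  95. ] [583.7 165.5  17.2 582.8 161.   65.  587. ]
[449.9 185.3  17.3 449.1 185.7  65.9  77. ] [449.2 184.4  19.7 452.1 183.   66.   76. ] [451.2 179.5  16.8 450.8 174.6  65.  489. ]
-100 339 [-60.  93.] [-33.  37.]
-92 99 [-66.  93.] [-33.  38.]
-84 102 [-78.  90.] [-35.  39.]
-76 142 [-77.  85.] [-34.  39.]
-68 82 [-79.  85.] [-35.  40.]
-60 40 
[... 365 characters left out ...]
8327 [-63. -56. -17.   9.  36.  59.  64.]
w -84 13925 [-74. -51. -39.  36.  44.  53.  75.]
w -76 13643 [-80. -72. -31.   2.  35.  73.  80.]
w -68 4917 [-80. -73. -46.  35.  73.  74.  82.]
w -60 1276 [-80. -73. -35. -34.  73.  75.  82.]
w -52 404 [-35. -35. -34. -34.  36.  36.  37.]
w -44 359 [-35. -35. -34. -34.  36.  36.  37.]
w -36 840 [-44. -35. -33. -31.  34.  36.  45.]
w -28 550 [-43. -39. -31. -31.  33.  40.  45.]
w -20 476 [-42. -38. -31.  33.  33.  40.  45.]
w -12 375 [-42. -37. -31.  33.  33.  39.  43.]
w -4 314 [-41. -37. -31. -31.  33.  38.  42.]
w 4 269 [-41. -37. -31. -31.  33.  38.  42.]
w 12 255 [-40. -35. -31. -31.  33.  37.  42.]
w 20 101 [-37. -33. -31.  33.  33.  35.  38.]
```

Emit:
{"name": "servo_tool", "arguments": {
  "motion": [3,-5,-10,0,0,0,70,0,0,-25,0,0,0,70,0,0,-25,0,0,0,70,0,0,-25,0,0,0,70,0,0,-25,0,0,0,70,0,0,-25,0,0,0,70,0,0,-25,0,0,0,70,0,0,-20,0,0,0,70,0,0,-9,0,0,0,70,0,0,0,0,0,0,70]
}}

```text
time_s: 2.85
ee_pos: [431.0, -9.0, 41.6]
ee_rot: [180.0, 0.3, -5.2]
force: [-0.6, -0.4, 0.4]
gripper_width: 63.7
```

Emit:
{"name": "servo_tool", "arguments": {
  "motion": [0,0,0,0,0,0,20,0,0,0,0,0,0,20,0,0,0,0,0,0,20,0,0,0,0,0,0,20,0,0,0,0,0,0,20,0,0,0,0,0,0,20],
  "newtons": 15
}}

```text
time_s: 3.35
ee_pos: [434.1, -10.0, 44.7]
ee_rot: [-180.0, -0.1, -5.4]
force: [0.5, 1.0, 4.0]
gripper_width: 37.3
```

Emit:
{"name": "servo_tool", "arguments": {
  "motion": [0,0,10,0,0,0,20,0,0,25,0,0,0,20,0,0,30,0,0,0,20,0,0,40,0,0,0,20,0,0,41,0,0,0,20,0,0,40,0,0,0,20,10,30,0,0,0,0,20,10,40,0,0,0,0,20,10,30,0,0,0,0,20,0,0,0,0,0,0,20]
}}

```text
time_s: 4.18
ee_pos: [465.0, 94.1, 230.3]
ee_rot: [-179.8, -0.1, -5.2]
force: [1.0, 0.8, 0.1]
gripper_width: 37.7
```

```bash
python3 - <<'E'
from h import *
st=sensors.state();w=grab_frame('wrist');st2=sensors.state()
print(st['ee_pos'],st['ee_rot'],st2['ee_pos'],st['gripper_width'],st['qvel'].round(1))
np.savez('/tmp/w2.npz',**w); np.savez('/tmp/st2.npz',p=st['ee_pos'],r=st['ee_rot'])
cv2.imwrite('pics/w2.png',cv2.resize(w['image'][:,:,::-1],(768,576),interpolation=cv2.INTER_CUBIC))
E
```

```text
[464.99751326  94.10407368 230.27369636] [-1.79824664e+02 -1.20528497e-01 -5.17406419e+00] [463.80036214  91.85111687 229.83972653] 37.6971651397239 [-3.6 -1.1  3.  -4.2  1.9 -4.1]
```

View pics/w2.png

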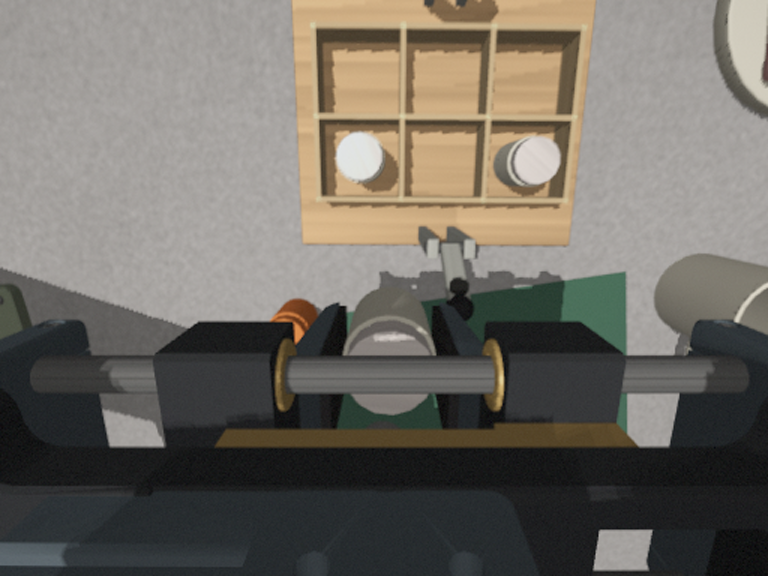

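```bash
python3 - <<'E'
from h import *
for i in range(3): w=grab_frame('wrist')
S=[sensors.state() for _ in range(1)]
w=grab_frame('wrist'); print(S[0]['ee_pos'],S[0]['ee_rot'])
np.savez('/tmp/w3.npz',**w)
st=S[0]; st['ee_pos']=np.array([463.5,90,230.]); st['ee_rot']=np.array([180,0,-5.4])
np.save('/tmp/p.npy',0)
cv2.imwrite('pics/w3.png',cv2.resize(w['image'][0:175,190:410,::-1],None,fx=3.6,fy=3.4,interpolation=cv2.INTER_CUBIC))
E
```

```text
[462.83320936  89.24922315 229.62808827] [ 1.79949221e+02  6.05361449e-02 -5.39476215e+00]
```

View pics/w3.png

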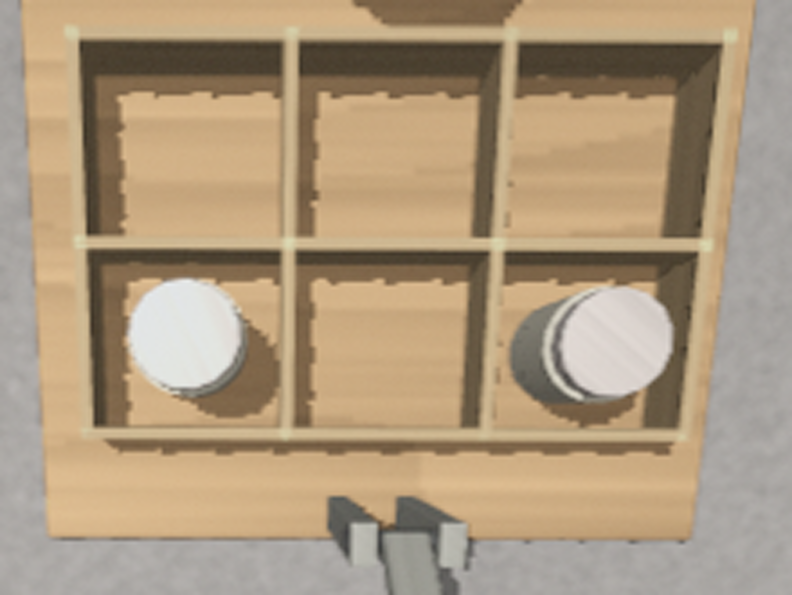

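```bash
cat >> h.py <<'E'
def rigid2(A,B):
    A=np.asarray(A,float);B=np.asarray(B,float);a=A.mean(0);b=B.mean(0)
    H=(A-a).T@(B-b); th=np.arctan2(H[0,1]-H[1,0],H[0,0]+H[1,1])
    c,s=np.cos(th),np.sin(th);Rm=np.array([[c,-s],[s,c]]); t=b-Rm@a
    return t,np.degrees(th),np.linalg.norm(A@Rm.T+t-B,axis=1)
def cmd(p,yaw): return dict(ee_pos=np.array(p,float),ee_rot=np.array([180.,0,yaw]))
E
python3 - <<'E'
from h import *
w=load('w3')
px=[(72,34),(291,34),(511,34),(730,36),(80,243),(289,243),(498,244),(706,245),(88,433),(286,433),(484,434),(683,435)]
uv=(np.array(px)+.5)/[3.6,3.4]-.5+[190,0]
A=[(x,y) for y in(64,0,-64) for x in(-102,-34,34,102)]
for p,yaw in(((463.5,90,230),-5.4),((462.8,89.2,229.6),-5.39)):
    W=atz(w,uv,42,cmd(p,yaw))[:,:2]
    print(rigid2(A,W), np.linalg.norm(W[0]-W[3]),np.linalg.norm(W[0]-W[8]))
t,th,_=rigid2(A,W)
# scene-camera check
f=load('top0')
E
```

```text
(array([521.69026057, 208.63629068]), np.float64(-5.521996013598032), array([0.4974552 , 0.25361369, 0.02516351, 0.19254881, 0.29127897,
       0.19213738, 0.1071633 , 0.15015802, 0.49495907, 0.32380645,
       0.54901463, 0.53096636])) 203.61804131093618 127.46606637627062
(array([520.90921813, 207.78591763]), np.float64(-5.511996013598032), array([0.62917141, 0.32904393, 0.06446267, 0.32679474, 0.40488884,
       0.22951168, 0.0673533 , 0.26923169, 0.63096535, 0.39843806,
       0.61697395, 0.66780779])) 203.37790457167756 127.31573939468947
```

Emit:
{"name": "servo_tool", "arguments": {
  "motion": [-2,39,0,0,0,0,20,-2,39,0,0,0,0,20,-2,39,0,0,0,0,20,-2,39,0,0,0,0,20,0,0,-20,0,0,0,20,0,0,-30,0,0,0,20,0,0,-30,0,0,0,20,0,0,-30,0,0,0,20,0,0,-10,0,0,0,20,0,0,0,0,0,0,20]
}}

```text
time_s: 5.27
ee_pos: [453.9, 244.1, 107.7]
ee_rot: [179.8, 0.3, -5.5]
force: [0.0, 0.0, -0.6]
gripper_width: 37.4
```

```bash
python3 - <<'E'
from h import *
st=sensors.state(); print(st['ee_pos'],st['ee_rot'],st['force'])
for i in range(2):t=grab_frame('top')
w=grab_frame('wrist')
np.savez('/tmp/w4.npz',**w)
crop(t,150,320,145,245,4.6,'pics/t4.png')
cv2.imwrite('pics/w4.png',cv2.resize(w['image'][:,:,::-1],(768,576),interpolation=cv2.INTER_CUBIC))
for n in J: print(n,'top',cap(t,J[n]))
E
```

```text
[453.92919244 244.08154786 107.66555947] [179.79473988   0.29927621  -5.4727201 ] [ 0.00247843  0.01426553 -0.55551385]
j1 top [637.  -21.2  17.5 636.6 -21.7  57.7  80. ]
j2 top [ 638.3 -103.7   17.5  638.1 -102.8   57.9   74. ]
j3 top [530.9 -92.2  16.9 531.1 -92.2  57.8  76. ]
j4 top None
```

View pics/w4.png

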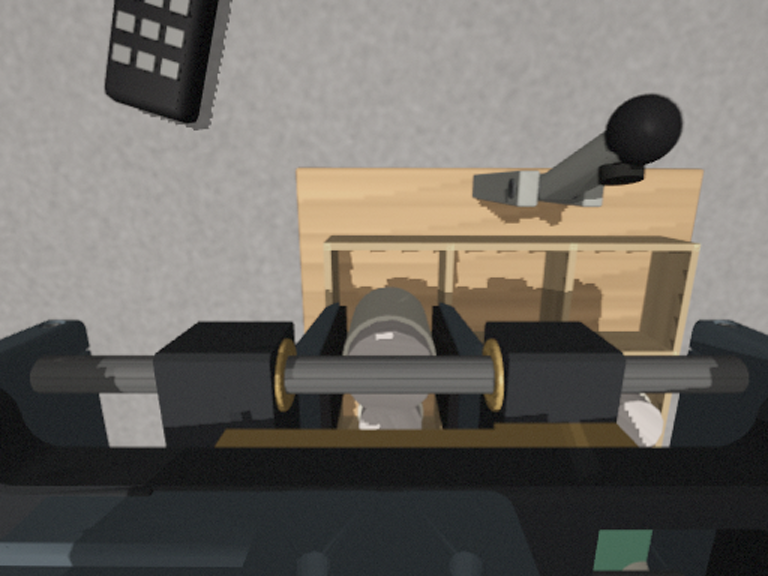

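View pics/t4.png

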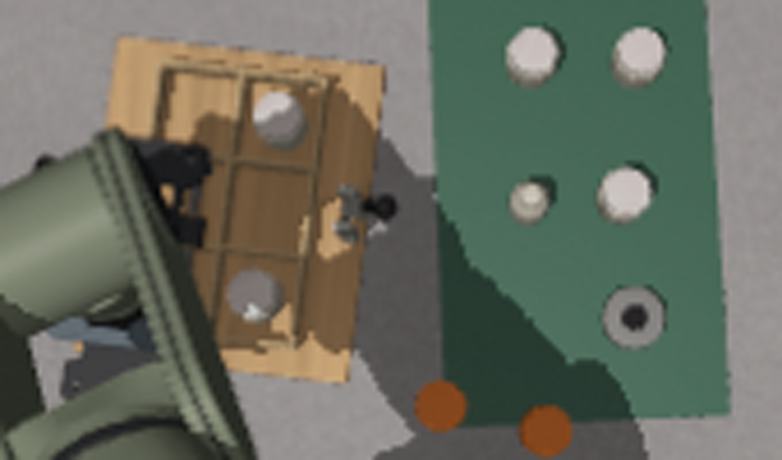

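Emit:
{"name": "servo_tool", "arguments": {
  "motion": [0,0,-20,0,0,0,20,0,0,-15,0,0,0,20,0,0,-10,0,0,0,20,0,0,-8,0,0,0,20,0,0,-4,0,0,0,20,0,0,0,0,0,0,20,0,0,0,0,0,0,20]
}}

```text
time_s: 6.0
ee_pos: [456.0, 246.2, 53.6]
ee_rot: [-180.0, -0.1, -5.4]
force: [0.5, 0.3, -1.0]
gripper_width: 37.7
```

Emit:
{"name": "servo_tool", "arguments": {
  "motion": [0,0,-1,0,0,0,20,0,0,0,0,0,0,48,0,0,0,0,0,0,48,0,0,0,0,0,0,48,0,0,5,0,0,0,48,0,0,15,0,0,0,48,0,0,30,0,0,0,60,0,0,40,0,0,0,70,0,0,40,0,0,0,70,0,0,40,0,0,0,70]
}}

```text
time_s: 6.83
ee_pos: [455.0, 245.7, 224.2]
ee_rot: [180.0, 0.0, -5.4]
force: [0.7, 1.0, -0.9]
gripper_width: 63.4
```

Emit:
{"name": "servo_tool", "arguments": {
  "motion": [8,-20,0,0,0,0,70,8,-35,0,0,0,0,70,8,-38,0,0,0,0,70,8,-38,0,0,0,0,70,8,-38,0,0,0,0,70,8,-38,0,0,0,0,70,8,-38,0,0,0,0,70,7,-38,0,0,0,0,70,7,-35,0,0,0,0,70,6,-16,0,0,0,0,70]
}}

```text
time_s: 7.67
ee_pos: [531.6, -91.9, 222.5]
ee_rot: [179.9, -0.1, -5.6]
force: [0.4, -0.0, 0.9]
gripper_width: 63.9
```

```bash
cat > look.py <<'E'
from h import *
import sys
p=eval(sys.argv[1]);yaw=float(sys.argv[2]);tag=sys.argv[3]
st0=sensors.state()
for i in range(2):s=grab_frame('scene')
st=sensors.state();w=grab_frame('wrist');t=grab_frame('top')
print(st['time_s'],st['ee_pos'].round(1),st['ee_rot'].round(2),st['force'].round(1),st['gripper_width'].round(1))
C=cmd(p,yaw)
for n,f in(('w',w),('t',t),('s',s)): np.savez(f'/tmp/{n}{tag}.npz',**f)
for n in J: print(n,'top',cap(t,J[n],r=40),'scene',cap(s,J[n],r=40),'wrist',cap(w,J[n],st=C,r=40))
cv2.imwrite(f'pics/w{tag}.png',cv2.resize(w['image'][:,:,::-1],(768,576),interpolation=cv2.INTER_CUBIC))
crop(t,150,320,145,245,4.6,f'pics/t{tag}.png')
crop(s,170,370,150,280,4,f'pics/s{tag}.png')
E
python3 look.py "(531.5,-88,222)" -5.4 5
```

```text
Traceback (most recent call last):
  File "look.py", line 7, in <module>
    print(st['time_s'],st['ee_pos'].round(1),st['ee_rot'].round(2),st['force'].round(1),st['gripper_width'].round(1))
                                                                                        ^^^^^^^^^^^^^^^^^^^^^^^^^
AttributeError: 'float' object has no attribute 'round'
```

```bash
sed -i "s/,st\['gripper_width'\].round(1))/,st['gripper_width'])/" look.py
python3 look.py "(531.5,-88,222)" -5.4 5
```

```text
7.9667 [531.1 -86.9 222.1] [-1.7997e+02  2.0000e-02 -5.3200e+00] [ 0.2 -0.2 -0.3] 63.77415973720081
j1 top [636.9 -22.   17.4 636.5 -21.7  57.8  80. ] scene [636.5 -23.6  19.7 638.2 -22.7  58.  106. ] wrist [639.3 -25.2  17.3 638.7 -25.2  57.2 750. ]
j2 top None scene [ 639.  -104.4   20.   640.6 -104.4   57.9  105. ] wrist [ 640.6 -107.1   17.5  640.3 -106.6   57.3  652. ]
j3 top None scene [531.4 -94.   18.5 533.2 -93.8  57.9  94. ] wrist [534.  -96.5  17.5 534.  -96.   57.4 635. ]
j4 top None scene None wrist None
```

View pics/s5.png

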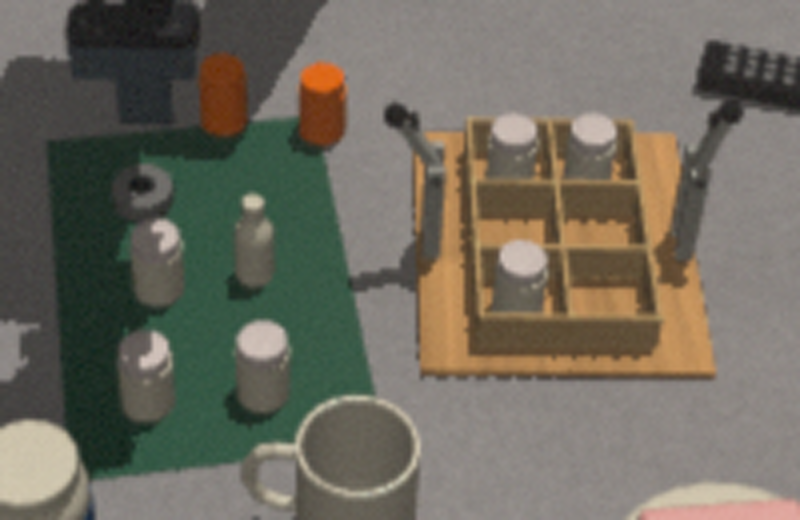

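View pics/w5.png

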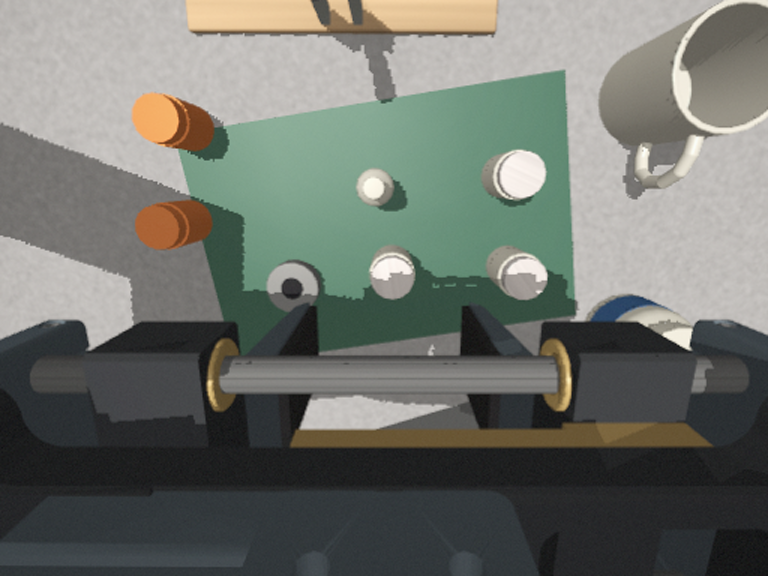

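Emit:
{"name": "servo_tool", "arguments": {
  "motion": [1,-6,-10,0,0,0,70,0,0,-30,0,0,0,70,0,0,-35,0,0,0,70,0,0,-35,0,0,0,70,0,0,-30,0,0,0,70,0,0,-20,0,0,0,70,0,0,-12,0,0,0,70,0,0,-6,0,0,0,70,0,0,0,0,0,0,70,0,0,0,0,0,0,20]
}}

```text
time_s: 8.9
ee_pos: [532.7, -93.9, 44.1]
ee_rot: [180.0, -0.0, -5.4]
force: [-0.4, 0.5, -0.3]
gripper_width: 59.7
```

Emit:
{"name": "servo_tool", "arguments": {
  "motion": [0,0,0,0,0,0,20,0,0,0,0,0,0,20,0,0,0,0,0,0,20,0,0,0,0,0,0,20,0,0,10,0,0,0,20,0,0,25,0,0,0,20,0,0,35,0,0,0,20,0,0,40,0,0,0,20,0,0,40,0,0,0,20,0,0,36,0,0,0,20]
}}

```text
time_s: 9.73
ee_pos: [532.3, -94.0, 233.3]
ee_rot: [180.0, -0.1, -5.4]
force: [1.1, -0.5, -1.1]
gripper_width: 37.3
```

Emit:
{"name": "servo_tool", "arguments": {
  "motion": [-1,20,0,0,0,0,20,-1,36,0,0,0,0,20,-1,38,0,0,0,0,20,-1,38,0,0,0,0,20,-1,38,0,0,0,0,20,-1,38,0,0,0,0,20,-1,38,0,0,0,0,20,-1,38,0,0,0,0,20,-1,32,0,0,0,0,20,0,17,0,0,0,0,20]
}}

```text
time_s: 10.57
ee_pos: [522.7, 242.5, 230.7]
ee_rot: [-179.9, -0.0, -5.2]
force: [-0.3, 0.0, -0.6]
gripper_width: 37.6
```

Emit:
{"name": "servo_tool", "arguments": {
  "motion": [0,0,-20,0,0,0,20,0,0,-30,0,0,0,20,0,0,-35,0,0,0,20,0,0,-35,0,0,0,20,0,0,-25,0,0,0,20,0,0,-15,0,0,0,20,0,0,-10,0,0,0,20,0,0,-6,0,0,0,20,0,0,-2,0,0,0,20,0,0,0,0,0,0,20]
}}

```text
time_s: 11.4
ee_pos: [524.0, 239.2, 53.1]
ee_rot: [-180.0, -0.1, -5.4]
force: [-0.6, 0.4, -0.0]
gripper_width: 37.7
```

Emit:
{"name": "servo_tool", "arguments": {
  "motion": [0,0,0,0,0,0,48,0,0,0,0,0,0,48,0,0,0,0,0,0,48,0,0,5,0,0,0,48,0,0,15,0,0,0,48,0,0,30,0,0,0,60,0,0,40,0,0,0,70,0,0,40,0,0,0,70,0,0,40,0,0,0,70,0,0,8,0,0,0,70]
}}

```text
time_s: 12.23
ee_pos: [526.5, 240.3, 238.2]
ee_rot: [-179.6, -0.7, -5.4]
force: [0.8, 0.1, 0.5]
gripper_width: 63.4
```

Emit:
{"name": "servo_tool", "arguments": {
  "motion": [11,-25,0,0,0,0,62,14,-32,0,0,0,0,62,14,-32,0,0,0,0,62,14,-32,0,0,0,0,62,14,-32,0,0,0,0,62,14,-32,0,0,0,0,62,14,-32,0,0,0,0,62,14,-32,0,0,0,0,62,5,-13,0,0,0,0,62,0,0,0,0,0,0,62]
}}

```text
time_s: 13.07
ee_pos: [638.3, -26.1, 229.6]
ee_rot: [180.0, -0.0, -5.6]
force: [0.1, -0.3, -0.1]
gripper_width: 56.5
```

```bash
python3 look.py "(637.5,-23,230)" -5.4 6; python3 - <<'E'
from h import *
for n in('t6','s6','top0','scene0'):
    f=load(n);P=cloud(f);m=(np.abs(P[...,2]-95)<8)&(np.hypot(P[...,0]-720,P[...,1]-20)<80)
    q=P[m]
    if len(q): print(n,len(q),q.min(0),q.max(0))
E
```

```text
13.1667 [637.1 -22.7 229.8] [-1.7995e+02  5.0000e-02 -5.4400e+00] [ 0.  -0.5 -0.9] 56.506762111650275
j1 top None scene [637.5 -22.8  18.5 638.7 -22.9  57.9 108. ] wrist [639.6 -24.4  17.4 639.7 -24.1  57.7 613. ]
j2 top [ 637.5 -102.9   16.9  638.2 -100.2   58.    63. ] scene [ 639.6 -104.9   18.9  640.  -104.8   57.9  106. ] wrist [ 641.7 -100.4   16.3  642.   -95.9   57.3  205. ]
j3 top None scene None wrist None
j4 top None scene None wrist None
t6 44 [721.22885575  12.95316821  87.42259871] [795.3261449   71.85055505 101.5042154 ]
s6 195 [720.62787404  -7.70949852  87.06856648] [799.2645656   70.25707004  99.12286855]
top0 101 [720.31049457  -7.19142684  87.12946054] [795.57674365  71.89951217 100.67990922]
scene0 200 [719.39079232  -7.70662359  87.0699702 ] [799.59182613  69.698592   100.56948902]
```

View pics/s6.png

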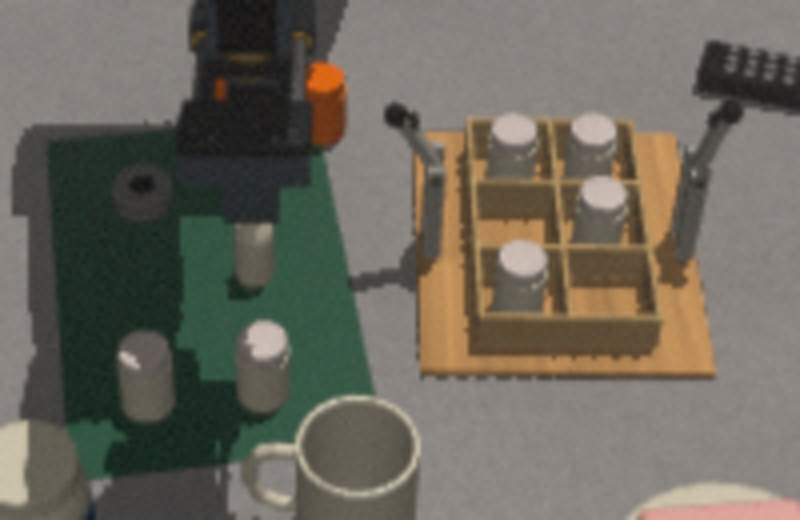

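Emit:
{"name": "servo_tool", "arguments": {
  "motion": [1,-1,-10,0,0,0,62,0,0,-30,0,0,0,62,0,0,-35,0,0,0,62,0,0,-35,0,0,0,62,0,0,-30,0,0,0,62,0,0,-22,0,0,0,62,0,0,-14,0,0,0,62,0,0,-7,0,0,0,62,0,0,0,0,0,0,62,0,0,0,0,0,0,20]
}}

```text
time_s: 14.1
ee_pos: [638.6, -23.4, 47.2]
ee_rot: [-180.0, -0.0, -5.3]
force: [0.0, 0.8, 0.4]
gripper_width: 52.6
```

Emit:
{"name": "servo_tool", "arguments": {
  "motion": [0,0,0,0,0,0,20,0,0,0,0,0,0,20,0,0,0,0,0,0,20,0,0,0,0,0,0,20,0,0,10,0,0,0,20,0,0,25,0,0,0,20,0,0,35,0,0,0,20,0,0,40,0,0,0,20,0,0,40,0,0,0,20,0,0,33,0,0,0,20]
}}

```text
time_s: 14.93
ee_pos: [638.7, -24.2, 233.8]
ee_rot: [180.0, -0.2, -5.4]
force: [0.7, -0.8, 0.1]
gripper_width: 37.4
```

Emit:
{"name": "servo_tool", "arguments": {
  "motion": [-4,20,0,0,0,0,20,-6,33,0,0,0,0,20,-6,35,0,0,0,0,20,-6,35,0,0,0,0,20,-6,35,0,0,0,0,20,-6,35,0,0,0,0,20,-6,33,0,0,0,0,20,-5,22,0,0,0,0,20,-2,9,0,0,0,0,20,0,0,0,0,0,0,20]
}}

```text
time_s: 15.77
ee_pos: [590.8, 234.7, 230.3]
ee_rot: [-180.0, -0.0, -5.2]
force: [-0.3, 0.0, 0.4]
gripper_width: 37.4
```

Emit:
{"name": "servo_tool", "arguments": {
  "motion": [0,0,-20,0,0,0,20,0,0,-30,0,0,0,20,0,0,-35,0,0,0,20,0,0,-35,0,0,0,20,0,0,-25,0,0,0,20,0,0,-15,0,0,0,20,0,0,-8,0,0,0,20,0,0,-5,0,0,0,20,0,0,-2,0,0,0,20,0,0,0,0,0,0,20]
}}

```text
time_s: 16.6
ee_pos: [592.3, 232.0, 56.5]
ee_rot: [-180.0, -0.1, -5.4]
force: [0.0, 0.1, -1.4]
gripper_width: 37.4
```

Emit:
{"name": "servo_tool", "arguments": {
  "motion": [0,0,0,0,0,0,48,0,0,0,0,0,0,48,0,0,0,0,0,0,48,0,0,5,0,0,0,48,0,0,15,0,0,0,48,0,0,30,0,0,0,55,0,0,40,0,0,0,62,0,0,40,0,0,0,62,0,0,40,0,0,0,62,0,0,5,0,0,0,62]
}}

```text
time_s: 17.43
ee_pos: [594.8, 234.3, 239.2]
ee_rot: [-179.6, -0.8, -5.4]
force: [0.3, 0.8, 0.7]
gripper_width: 56.3
```

Emit:
{"name": "servo_tool", "arguments": {
  "motion": [3,-20,0,0,0,0,62,5,-36,0,0,0,0,62,5,-38,0,0,0,0,62,5,-38,0,0,0,0,62,5,-38,0,0,0,0,62,5,-38,0,0,0,0,62,5,-38,0,0,0,0,62,5,-38,0,0,0,0,62,5,-36,0,0,0,0,62,4,-18,0,0,0,0,62]
}}

```text
time_s: 18.27
ee_pos: [638.5, -109.3, 230.3]
ee_rot: [179.9, -0.1, -5.5]
force: [-1.0, 0.6, -0.3]
gripper_width: 56.6
```

```bash
python3 look.py "(638.5,-105,230)" -5.4 7
```

```text
18.3667 [ 638.8 -108.5  229.9] [ 1.7994e+02 -5.0000e-02 -5.6300e+00] [-0.1  0.7  0.4] 56.820587665644986
j1 top None scene None wrist None
j2 top None scene [ 638.5 -102.5   18.7  639.9 -104.4   57.7  104. ] wrist [ 640.1 -102.2   17.4  639.9 -101.8   57.6  614. ]
j3 top None scene None wrist None
j4 top None scene None wrist None
```

View pics/s7.png

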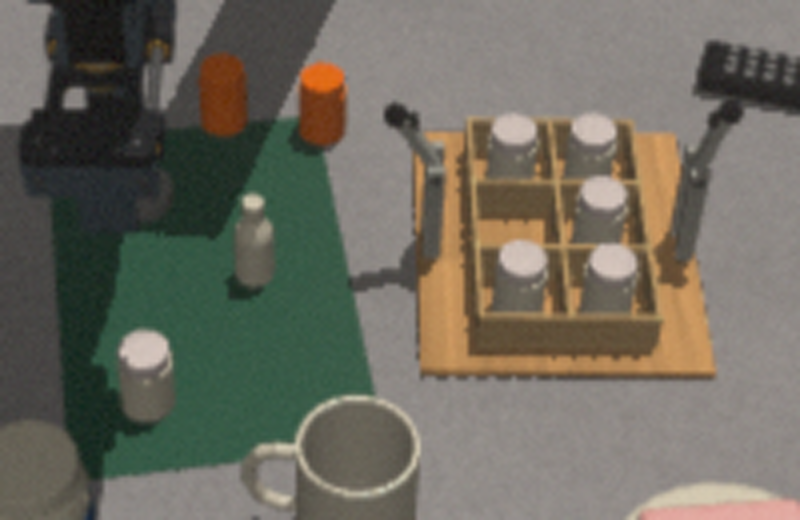

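View pics/w7.png

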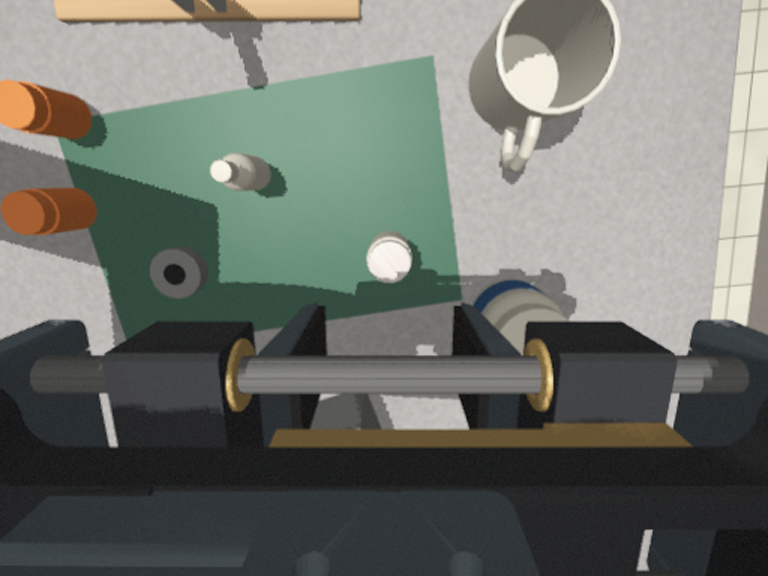

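Emit:
{"name": "servo_tool", "arguments": {
  "motion": [0.5,0.5,-10,0,0,0,62,0,0,-30,0,0,0,62,0,0,-35,0,0,0,62,0,0,-35,0,0,0,62,0,0,-30,0,0,0,62,0,0,-22,0,0,0,62,0,0,-14,0,0,0,62,0,0,-7,0,0,0,62,0,0,0,0,0,0,62,0,0,0,0,0,0,20]
}}

```text
time_s: 19.3
ee_pos: [639.2, -103.6, 47.2]
ee_rot: [-180.0, -0.0, -5.3]
force: [1.2, 0.1, 0.3]
gripper_width: 52.2
```

Emit:
{"name": "servo_tool", "arguments": {
  "motion": [0,0,0,0,0,0,20,0,0,0,0,0,0,20,0,0,0,0,0,0,20,0,0,0,0,0,0,20,0,0,10,0,0,0,20,0,0,25,0,0,0,20,0,0,35,0,0,0,20,0,0,40,0,0,0,20,0,0,40,0,0,0,20,0,0,33,0,0,0,20]
}}

```text
time_s: 20.13
ee_pos: [639.1, -104.8, 233.8]
ee_rot: [180.0, -0.2, -5.4]
force: [0.5, -0.2, -2.0]
gripper_width: 37.2
```

Emit:
{"name": "servo_tool", "arguments": {
  "motion": [-7,16,0,0,0,0,20,-13,30,0,0,0,0,20,-15,34,0,0,0,0,20,-15,34,0,0,0,0,20,-15,34,0,0,0,0,20,-15,34,0,0,0,0,20,-15,34,0,0,0,0,20,-13,34,0,0,0,0,20,-10,22,0,0,0,0,20,-3.5,8.5,0,0,0,0,20]
}}

```text
time_s: 20.97
ee_pos: [515.3, 178.7, 230.1]
ee_rot: [-180.0, 0.1, -5.2]
force: [-0.1, 0.2, -0.4]
gripper_width: 37.7
```

Emit:
{"name": "servo_tool", "arguments": {
  "motion": [0,0,-10,0,0,0,20,0,0,-30,0,0,0,20,0,0,-35,0,0,0,20,0,0,-35,0,0,0,20,0,0,-28,0,0,0,20,0,0,-17,0,0,0,20,0,0,-10,0,0,0,20,0,0,-7,0,0,0,20,0,0,-3,0,0,0,20,0,0,0,0,0,0,20]
}}

```text
time_s: 21.8
ee_pos: [518.1, 175.2, 55.9]
ee_rot: [180.0, -0.1, -5.4]
force: [0.5, 0.0, -1.2]
gripper_width: 37.2
```

Emit:
{"name": "servo_tool", "arguments": {
  "motion": [0,0,0,0,0,0,48,0,0,0,0,0,0,48,0,0,0,0,0,0,48,0,0,5,0,0,0,48,0,0,15,0,0,0,48,0,0,30,0,0,0,55,0,0,40,0,0,0,62,0,0,40,0,0,0,62,0,0,40,0,0,0,62,0,0,5,0,0,0,62]
}}

```text
time_s: 22.63
ee_pos: [521.1, 177.1, 238.3]
ee_rot: [-179.7, -0.8, -5.4]
force: [1.9, 0.2, 0.9]
gripper_width: 56.3
```

Emit:
{"name": "servo_tool", "arguments": {
  "motion": [0,-20,0,0,0,0,62,0,-36,0,0,0,0,62,0,-30,10,0,0,0,62,0,0,10,0,0,0,62,0,0,0,0,0,0,62,0,0,0,0,0,0,62,0,0,0,0,0,0,62,0,0,0,0,0,0,62,0,0,0,0,0,0,62]
}}

```text
time_s: 23.38
ee_pos: [517.2, 90.8, 249.3]
ee_rot: [180.0, 0.1, -5.3]
force: [0.2, 0.5, 0.2]
gripper_width: 56.3
```

```bash
python3 look.py "(517.5,90,250)" -5.4 8; python3 - <<'E'
from h import *
w=load('w8'); C=cmd((517.5,90,250),-5.4);s=load('s8');t=load('t8')
for n,c in dict(p0=(455,246),p1=(523,239),p2=(591,233),p4=(517,176),s3=(450,185),s5=(583,169)).items():
    print(n,c,'w',cap(w,c,66,C),'s',cap(s,c,66),'t',cap(t,c,66))
cv2.imwrite('pics/w8c.png',cv2.resize(w['image'][0:175,150:370,::-1],None,fx=3.6,fy=3.4,interpolation=cv2.INTER_CUBIC))
E
```

```text
23.4833 [517.3  90.6 249.5] [ 1.7999e+02  4.0000e-02 -5.3300e+00] [-0.7  0.1 -1. ] 56.641714248547004
j1 top None scene None wrist None
j2 top None scene None wrist None
j3 top None scene None wrist None
j4 top None scene None wrist None
p0 (455, 246) w [456.9 242.9  17.7 457.4 242.7  65.7 817. ] s [454.8 243.4  18.7 456.9 243.3  66.   79. ] t [453.7 246.5  17.6 453.4 246.8  66.   76. ]
p1 (523, 239) w [525.4 237.5  17.5 525.5 237.3  65.8 810. ] s [524.2 239.   17.3 524.7 238.2  65.9  87. ] t [522.8 241.   17.7 522.5 240.5  66.   78. ]
p2 (591, 233) w [593.4 231.3  17.4 593.2 231.1  65.8 799. ] s [592.2 232.5  18.  593.1 232.2  65.2  98. ] t [591.5 235.8  16.6 591.1 240.3  66.   47. ]
p4 (517, 176) w [529.5 164.3  16.8 527.4 166.3  66.  465. ] s [527.3 164.9  17.  526.9 167.3  66.2  59. ] t [523.1 174.8  10.2 523.9 173.8  66.4  19. ]
s3 (450, 185) w [452.4 181.8  17.3 452.7 182.   65.9 701. ] s [450.3 183.1  20.  451.9 183.1  65.9  78. ] t None
s5 (583, 169) w [585.3 167.1  17.4 585.  167.1  65.9 690. ] s [585.3 170.4  19.7 584.9 168.3  65.7  97. ] t None
```

View pics/w8c.png

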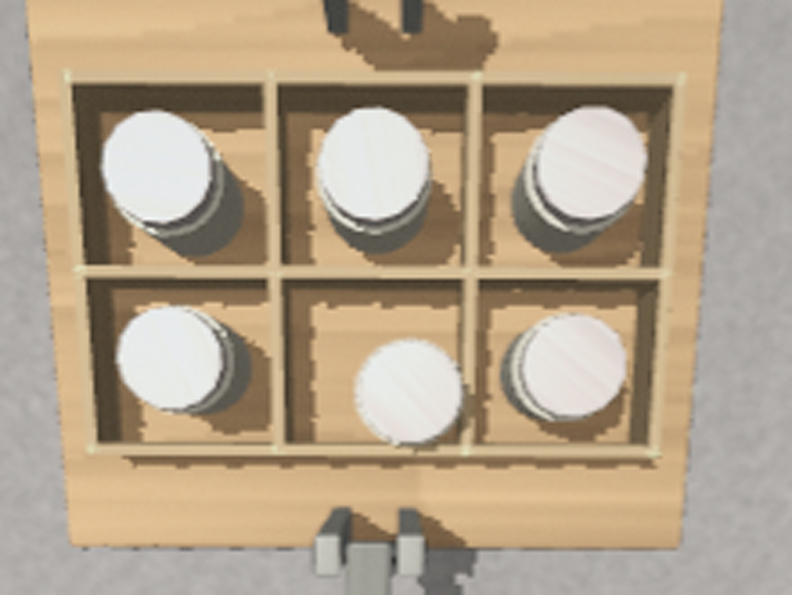

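Emit:
{"name": "servo_tool", "arguments": {
  "motion": [-8.5,8.5,1.5,0,0,-0.112,62,-8.5,8.5,1.5,0,0,-0.112,62,-8.5,8.5,1.5,0,0,-0.112,62,-8.5,8.5,1.5,0,0,-0.112,62,-8.5,8.5,1.5,0,0,-0.112,62,-8.5,8.5,1.5,0,0,-0.112,62,-8.5,8.5,1.5,0,0,-0.112,62]
}}

```text
time_s: 24.17
ee_pos: [457.5, 150.0, 260.5]
ee_rot: [180.0, -0.0, -50.6]
force: [0.3, 0.5, 0.8]
gripper_width: 56.3
```

Emit:
{"name": "servo_tool", "arguments": {
  "motion": [-8.5,8.5,1.5,0,0,-0.112,62,-8.5,8.5,1.5,0,0,-0.112,62,-8.5,8.5,1.5,0,0,-0.112,62,-8.5,8.5,1.5,0,0,-0.112,62,-8.5,8.5,1.5,0,0,-0.112,62,-8.5,8.5,1.5,0,0,-0.112,62,-8.5,8.5,1.5,0,0,-0.112,62,0,0,0,0,0,0,62,0,0,0,0,0,0,62,0,0,0,0,0,0,62]
}}

```text
time_s: 25.0
ee_pos: [398.8, 208.8, 270.9]
ee_rot: [-180.0, -0.0, -95.1]
force: [-0.4, 0.7, 0.2]
gripper_width: 56.5
```

```bash
python3 look.py "(398.5,209,271)" -95.24 9; python3 - <<'E'
from h import *
A=[(x,y) for y in(64,0,-64) for x in(-102,-34,34,102)]
px=[(68,77),(270,77),(476,78),(680,78),(80,270),(276,271),(471,272),(666,273),(92,449),(276,450),(465,451),(653,454)]
uv=(np.array(px)+.5)/[3.6,3.4]-.5+[150,0]
W=atz(load('w8'),uv,42,cmd((517.5,90,250),-5.4))[:,:2];print(rigid2(A,W))
w=load('w9'); C=cmd((398.5,209,271),-95.24);s=load('s9');t=load('t9')
for n,c in dict(p0=(455,246),p1=(523,239),p2=(591,233),p4=(528,165),s3=(450,185),s5=(583,169)).items():
    print(n,c,'w',cap(w,c,66,C),'s',cap(s,c,66),'t',cap(t,c,66))
cv2.imwrite('pics/w9c.png',cv2.resize(w['image'][0:220,150:370,::-1],None,fx=2.7,fy=2.7,interpolation=cv2.INTER_CUBIC))
E
```

```text
25.1 [398.9 208.6 270.8] [-1.800e+02 -2.000e-02 -9.517e+01] [-0.7 -0.1 -0.3] 56.867312037828206
j1 top None scene None wrist None
j2 top None scene None wrist None
j3 top None scene None wrist None
j4 top None scene None wrist None
(array([521.43590553, 207.19235037]), np.float64(-5.749162118268486), array([1.16827005, 0.17532748, 0.0357459 , 0.72984297, 0.55817009,
       0.52761369, 0.32354666, 0.61497915, 0.35294394, 0.97057127,
       0.43044882, 0.66483293]))
p0 (455, 246) w [455.7 243.6  17.4 455.9 243.4  65.6 567. ] s [456.5 243.   18.2 457.5 243.8  65.6  79. ] t [459.2 238.5  11.6 459.8 235.5  65.8  14. ]
p1 (523, 239) w [524.  238.   17.5 523.9 237.8  65.5 659. ] s [523.2 239.5  19.8 524.6 238.8  65.8  87. ] t [523.1 241.6  17.2 522.8 240.9  66.   77. ]
p2 (591, 233) w [592.7 232.1  17.6 591.9 231.9  65.2 766. ] s [590.7 231.3  20.1 593.2 232.1  66.   94. ] t [591.9 234.7  17.1 591.2 234.4  66.1  78. ]
p4 (528, 165) w [528.8 163.9  17.4 528.8 164.1  65.6 681. ] s [528.9 163.2  19.6 530.4 164.5  65.7  86. ] t [527.4 166.1  17.2 527.1 166.   65.6  81. ]
s3 (450, 185) w [450.8 182.7  17.3 450.9 182.7  65.7 563. ] s [450.3 182.8  18.6 452.1 183.1  66.1  77. ] t [451.7 185.2  17.3 454.  184.9  65.7  52. ]
s5 (583, 169) w [584.1 167.7  17.5 583.9 167.8  65.3 783. ] s [583.8 166.3  19.3 585.3 168.6  65.8  94. ] t [582.5 170.2  17.5 581.8 169.4  65.9  75. ]
```

View pics/w9.png

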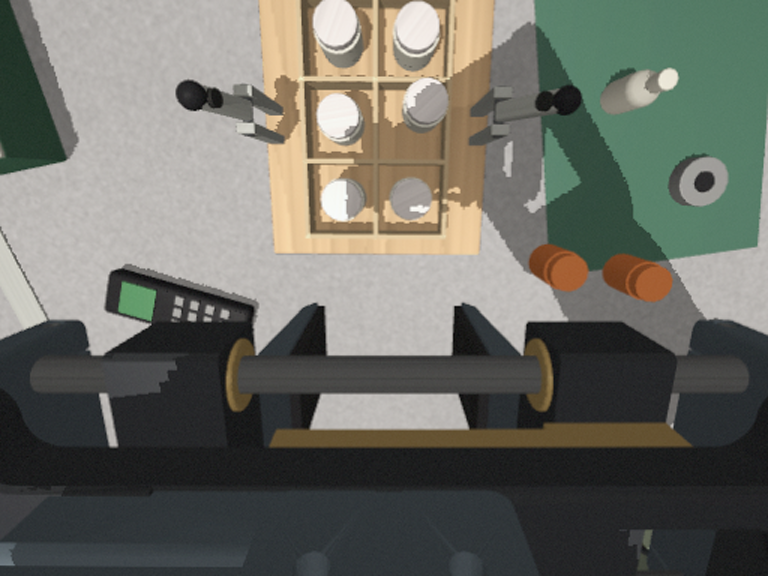

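View pics/w9c.png

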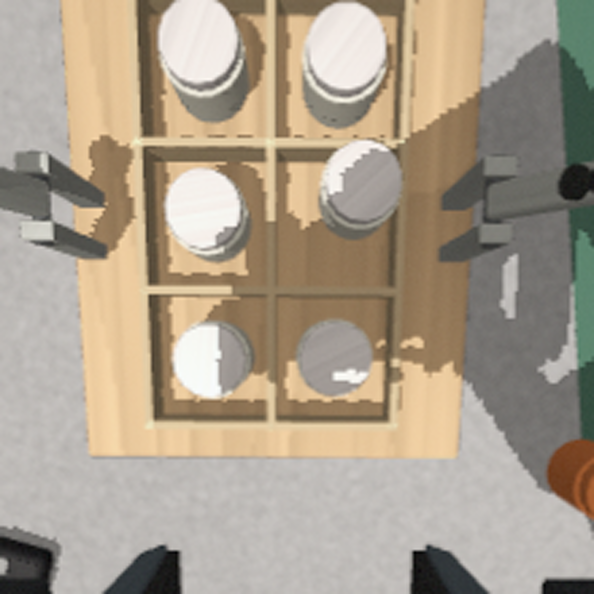

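```bash
python3 - <<'E'
from h import *
w=load('w9'); C=cmd((398.5,209,271),-95.24)
px=[(140,141),(271,142),(401,142),(147,290),(271,292),(395,293),(151,424),(270,423),(392,424)]
A=[(x,y) for x in(34,-34,-102) for y in(64,0,-64)]
uv=(np.array(px)+.5)/2.7-.5+[150,0]
W=atz(w,uv,42,C)[:,:2];print(rigid2(A,W))
# board corners z=8 : bottom corners of board
px=[(91,457),(459,457)]
print(atz(w,(np.array(px)+.5)/2.7-.5+[150,0],8,C))
# expected from centre
th=np.radians(-5.5);Rm=np.array([[np.cos(th),-np.sin(th)],[np.sin(th),np.cos(th)]])
print(np.array([520,208])+np.array([(-125,107),(-125,-107)])@Rm.T)
E
```

```text
(array([520.49863201, 208.16408532]), np.float64(-5.532058793333384), array([1.58249793, 0.29196494, 1.67622049, 2.01907346, 1.03923322,
       2.13787322, 1.19038686, 1.41237645, 1.38057032]))
[[405.880159   324.73709148   8.        ]
 [386.67551739 113.44239046   8.        ]]
[[405.83097072 326.48811229]
 [385.31997968 113.47332584]]
```

Emit:
{"name": "servo_tool", "arguments": {
  "motion": [-0.6,-32,2.2,0,0,0.0177,62,-0.6,-32,2.2,0,0,0.0177,62,-0.6,-32,2.2,0,0,0.0177,62,-0.6,-32,2.2,0,0,0.0177,62,-0.6,-32,2.2,0,0,0.0177,62,-0.6,-32,2.2,0,0,0.0177,62,-0.6,-32,2.2,0,0,0.0177,62,-0.6,-32,2.2,0,0,0.0177,62,-0.6,-32,2.2,0,0,0.0177,62]
}}

```text
time_s: 25.95
ee_pos: [392.8, -80.9, 291.0]
ee_rot: [-180.0, -0.0, -86.0]
force: [0.5, 0.2, -0.2]
gripper_width: 56.5
```

Emit:
{"name": "servo_tool", "arguments": {
  "motion": [-0.6,-32,2.2,0,0,0.0177,62,-0.6,-32,2.2,0,0,0.0177,62,-0.6,-32,2.2,0,0,0.0177,62,-0.6,-32,2.2,0,0,0.0177,62,-0.6,-32,2.2,0,0,0.0177,62,-0.6,-32,2.2,0,0,0.0177,62,-0.6,-32,2.2,0,0,0.0177,62,-0.6,-32,2.2,0,0,0.0177,62,-0.6,-32,2.2,0,0,0.0177,62]
}}

```text
time_s: 26.7
ee_pos: [387.1, -369.1, 310.5]
ee_rot: [-180.0, 0.0, -76.9]
force: [0.3, -0.2, -0.0]
gripper_width: 56.8
```

Emit:
{"name": "servo_tool", "arguments": {
  "motion": [0,0,0,0,0,0,62,0,0,0,0,0,0,62,0,0,0,0,0,0,62,0,0,0,0,0,0,62]
}}

```text
time_s: 27.03
ee_pos: [387.5, -366.1, 310.5]
ee_rot: [180.0, 0.0, -76.9]
force: [0.6, 0.2, 0.7]
gripper_width: 56.5
```

```bash
python3 look.py "(387.7,-367,310.6)" -76.99 10
```

```text
27.1333 [ 387.8 -366.   310.8] [-179.99   -0.    -76.89] [ 0.4  0.2 -0.4] 56.650848884563935
j1 top None scene None wrist None
j2 top None scene None wrist None
j3 top None scene None wrist None
j4 top None scene None wrist None
```

View pics/w10.png

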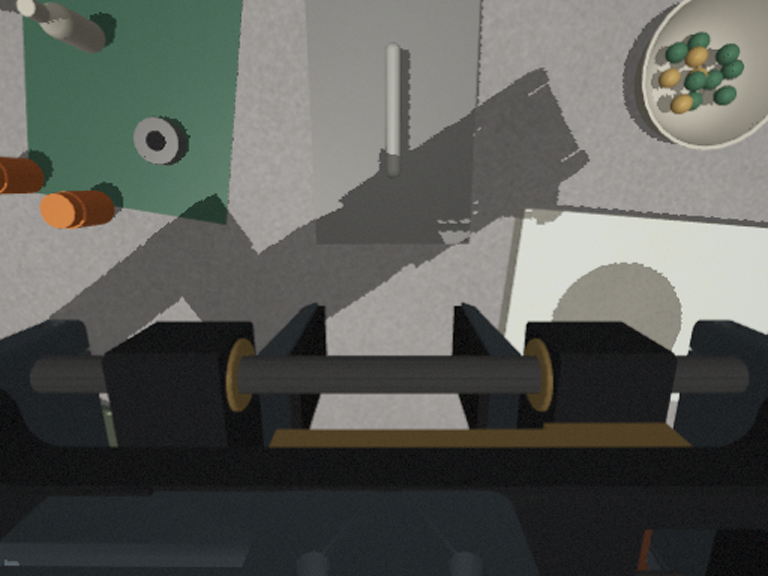

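```bash
python3 - <<'E'
from h import *
w=load('w10'); C=cmd((387.7,-367,310.6),-76.99)
q=atz(w,(np.array([(317,243.5),(469,243.5)])+.5)/1.5-.5,74,C); print('near corners',q.round(1),np.linalg.norm(q[0]-q[1]))
b=atz(w,(np.array([(393,48),(392,170)])+.5)/1.5-.5,118,C); print(b.round(1)); d=b[0]-b[1]; print(np.degrees(np.arctan2(d[1],d[0])),np.linalg.norm(d))
e=q[0]-q[1]; print('edge yaw',np.degrees(np.arctan2(e[1],e[0]))-90)
P=cloud(w,C)
m=(P[...,2]>113)&(P[...,2]<124)&(np.hypot(P[...,0]-506,P[...,1]+340)<80); B=P[m]
print(len(B),B[:,:2].mean(0),np.median(B[:,2])); r=cv2.minAreaRect(B[:,:2].astype(np.float32));print(r)
v=np.linalg.svd(B[:,:2]-B[:,:2].mean(0),full_matrices=False)[2][0]; print(np.degrees(np.arctan2(v[1],v[0])))
m=(np.abs(P[...,2]-74)<5)&(np.hypot(P[...,0]-506,P[...,1]+340)<160); T=P[m];print(np.median(T[:,2]))
# edge-based: near edge from axis
u=np.array([np.cos(np.radians(13.1)),np.sin(np.radians(13.1))]);n=np.array([-u[1],u[0]])
print('along near edge',np.percentile(T[:,:2]@u,[0,0.5]),'cross',np.percentile(T[:,:2]@n,[0.2,99.8]))
print('bar along',np.percentile(B[:,:2]@u,[0,100]),'cross',np.percentile(B[:,:2]@n,[1,99]))
E
```

```text
near corners [[ 383.  -298.8   74. ]
 [ 416.2 -441.7   74. ]] 146.75746368159278
[[ 552.5 -333.9  118. ]
 [ 464.7 -353.6  118. ]]
12.68654601462867 90.0120823091044
edge yaw 13.06310292389253
799 [ 509.48865863 -344.14498041] 116.217388009145
((508.439453125, -343.9191589355469), (101.00170135498047, 10.739340782165527), 13.437228202819824)
-166.66412265859395
73.18292492885416
along near edge [305.1322379 305.5105491] cross [-524.62457541 -376.94903656]
bar along [366.76751088 467.76928662] cross [-455.75769318 -445.86921896]
```

Emit:
{"name": "servo_tool", "arguments": {
  "motion": [24,4.8,-16,0,0,0,62,24,4.8,-16,0,0,0,62,24,4.8,-16,0,0,0,62,24,4.8,-16,0,0,0,62,24.5,4.8,-16.6,0,0,0,62,0,0,-30,0,0,0,62,0,0,-30,0,0,0,62,0,0,-26,0,0,0,62,0,0,-20,0,0,0,62,0,0,-10,0,0,0,62]
}}

```text
time_s: 28.07
ee_pos: [507.0, -341.5, 111.1]
ee_rot: [179.8, 0.2, -76.9]
force: [-0.7, 0.4, -0.9]
gripper_width: 56.8
```

```bash
python3 look.py "(508.2,-343,114)" -76.99 11;python3 - <<'E'
from h import *
crop(load('s11'),70,200,150,270,5,'pics/s11.png')
crop(load('t11'),310,410,140,250,5,'pics/t11.png')
E
```

```text
28.1667 [ 507.4 -342.   112.4] [ 1.7986e+02  1.6000e-01 -7.6940e+01] [-0.   0.7  0.4] 56.65856955076207
j1 top None scene None wrist None
j2 top None scene None wrist None
j3 top None scene None wrist None
j4 top None scene None wrist None
```

View pics/s11.png

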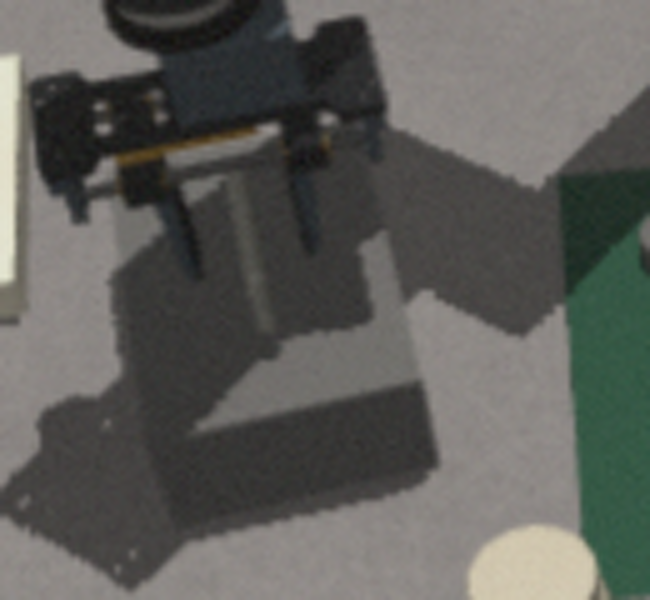

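View pics/w11.png

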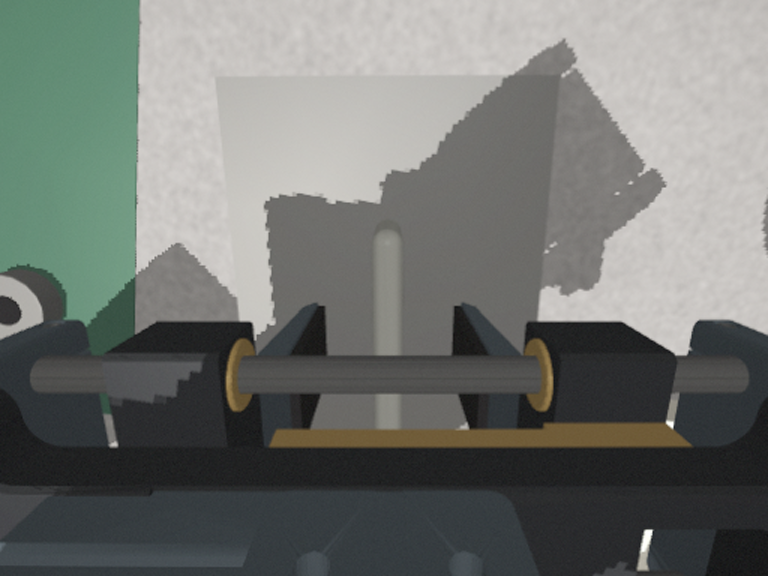

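```bash
python3 - <<'E'
from h import *
w=load('w11'); 
for C in (cmd((508.2,-343,114),-76.99),cmd((507.4,-342,112.4),-76.94)):
    q=atz(w,(np.array([(218,76),(566,75)])+.5)/1.5-.5,74,C)
    u=np.array([np.cos(np.radians(13.1)),np.sin(np.radians(13.1))]);n=np.array([-u[1],u[0]])
    print(q.round(1),np.linalg.norm(q[0]-q[1]),q[:,:2]@u,q[:,:2]@n)
E
```

```text
[[ 602.3 -247.1   74. ]
 [ 636.8 -393.6   74. ]] 150.46600890677288 [530.66152447 531.01291257] [-377.2005396  -527.66613821]
[[ 601.2 -246.7   74. ]
 [ 635.5 -391.9   74. ]] 149.2067172464555 [529.67709603 530.15575019] [-376.5636497  -525.76959919]
```

Emit:
{"name": "servo_tool", "arguments": {
  "motion": [0,0,0,0,0,0,0,0,0,0,0,0,0,0,0,0,0,0,0,0,0,0,0,0,0,0,0,0,0,0,0,0,0,0,0,0,0,0,0,0,0,0,0,0,0,0,0,0,0],
  "newtons": 50
}}

```text
time_s: 28.85
ee_pos: [508.0, -342.5, 114.1]
ee_rot: [180.0, 0.1, -77.0]
force: [-1.7, 5.1, 2.1]
gripper_width: 12.9
```

Emit:
{"name": "servo_tool", "arguments": {
  "motion": [0,0,5,0,0,0,0,0,0,10,0,0,0,0,0,0,20,0,0,0,0,0,0,30,0,0,0,0,0,0,35,0,0,0,0,0,0,35,0,0,0,0,0,0,30,0,0,0,0,0,0,20,0,0,0,0,0,0,11,0,0,0,0,0,0,0,0,0,0,0]
}}

```text
time_s: 29.68
ee_pos: [509.1, -343.8, 314.0]
ee_rot: [-179.7, -0.3, -77.0]
force: [0.2, 0.0, -3.3]
gripper_width: 10.9
```

```bash
python3 look.py "(508.2,-343,310)" -76.99 12;python3 - <<'E'
from h import *
crop(load('s12'),70,200,90,220,4.5,'pics/s12.png')
E
```

```text
29.7833 [ 507.9 -342.9  309.9] [179.99  -0.   -76.97] [-0.1 -0.3 -3.7] 11.062218090328997
j1 top None scene None wrist None
j2 top None scene None wrist None
j3 top None scene None wrist None
j4 top None scene None wrist None
```

View pics/s12.png

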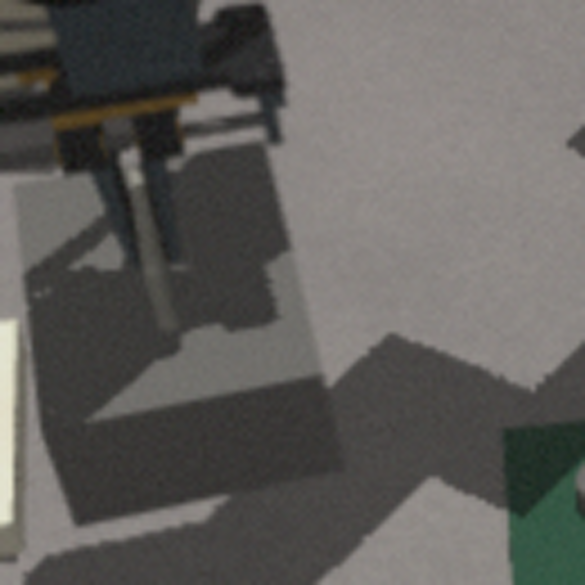

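View pics/w12.png

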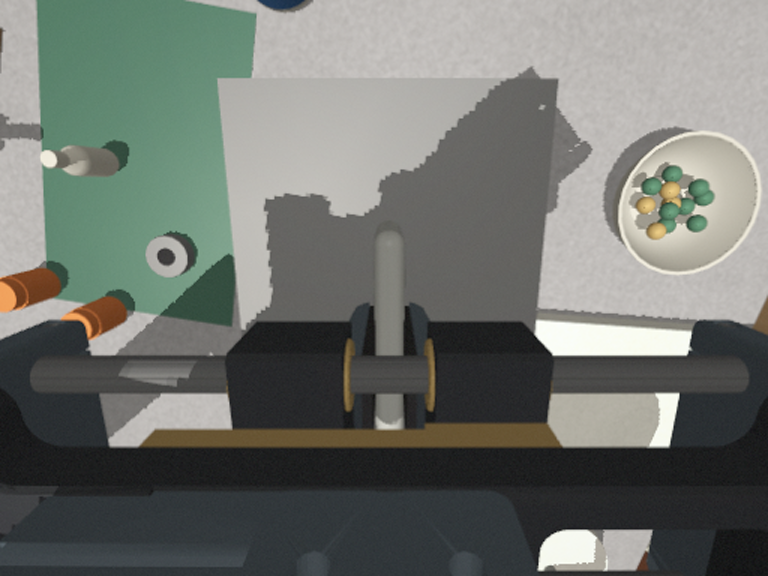

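```bash
python3 - <<'E'
from h import *
w=load('w12'); C=cmd((0,0,0),0); C['ee_rot']=np.array([0,0,0.])
P=cloud(w,C)  # tool coords
uu,vv=np.meshgrid(np.arange(512),np.arange(384))
m=(vv>60)&(vv<200)&(uu>165)&(uu<355)&(np.abs(P[...,2]-40)<10)
Q=P[m]; print(len(Q)); A=np.c_[Q[:,:2],np.ones(len(Q))]; c=np.linalg.lstsq(A,Q[:,2],rcond=None)[0]
print('plane z=',c,'tilt deg',np.degrees(c[:2]))
q=atz(w,(np.array([(218,78),(557,78),(239,300),(544,300)])+.5)/1.5-.5,c[2],C); print(q.round(1)); e=q[1]-q[0];print(np.degrees(np.arctan2(e[1],e[0])),np.hypot(*e[:2]))
m=(np.abs(P[...,2]+4)<4)&(np.abs(P[...,0])<15)&(P[...,1]<-22)&(vv<230)&(vv>140); B=P[m]; print(len(B),B.mean(0)); 
pf=np.polyfit(B[:,1],B[:,0],1); print('bar angle',np.degrees(np.arctan(pf[0])),B[:,1].min())
E
```

```text
25196
plane z= [ 6.54382721e-03 -1.44770815e-03  3.98524277e+01] tilt deg [ 0.37493368 -0.08294757]
[[ -72.3 -112.5   39.9]
 [  74.4 -112.7   39.9]
 [ -72.1  -12.4   39.9]
 [  78.3  -12.5   39.9]]
-0.0693402818205624 146.6472502545435
963 [  1.86286607 -36.51195811  -2.89400465]
bar angle -0.06635411159976463 -51.244809287833085
```

```bash
cat > fit.py <<'E'
from h import *
from scipy.optimize import least_squares
Xg=lambda L:np.array(L)
views=[]
px=[(72,34),(291,34),(511,34),(730,36),(80,243),(289,243),(498,244),(706,245),(88,433),(286,433),(484,434),(683,435)]
A=[(x,y) for y in(64,0,-64) for x in(-102,-34,34,102)]
views.append(('w3',(463.5,90,230),-5.4,(np.array(px)+.5)/[3.6,3.4]-.5+[190,0],A))
px=[(68,77),(270,77),(476,78),(680,78),(80,270),(276,271),(471,272),(666,273),(92,449),(276,450),(465,451),(653,454)]
views.append(('w8',(517.5,90,250),-5.4,(np.array(px)+.5)/[3.6,3.4]-.5+[150,0],A))
px=[(140,141),(271,142),(401,142),(147,290),(271,292),(395,293),(151,424),(270,423),(392,424)]
A2=[(x,y) for x in(34,-34,-102) for y in(64,0,-64)]
views.append(('w9',(398.5,209,271),-95.24,(np.array(px)+.5)/2.7-.5+[150,0],A2))
F={v[0]:load(v[0]) for v in views}; F['w12']=load('w12')
def mod(f,p):
    g=dict(f);T=np.array(f['T_tool_cam']);D=np.eye(4);D[:3,:3]=R.from_rotvec(p[3:6]).as_matrix()
    T2=T@D; T2[:3,3]=T[:3,3]+p[:3]; g['T_tool_cam']=T2; return g
# bar points at w12, tool frame: pixels of bar axis
barpx=(np.array([(389,245),(390,300)])+.5)/1.5-.5
jars=[('w8',(457.15,242.8),455.5),('w8',(525.4,237.4),523.5),('w8',(593.3,231.2),591.5)]
jpix=[proj(F['w8'],[[c[1][0],c[1][1],66]],cmd((517.5,90,250),-5.4)) for c in jars]
def res(x,full=True):
    p=x[:6];cx,cy,th=x[6:9];c,s=np.cos(th),np.sin(th);r=[]
    zs=x[9]
    for n,P,yaw,uv,AA in views:
        AA=np.array(AA);W=np.c_[cx+c*AA[:,0]-s*AA[:,1],cy+s*AA[:,0]+c*AA[:,1],np.full(len(AA),42+zs)]
        r.append(((proj(mod(F[n],p),W,cmd(P,yaw))-uv)/0.5).ravel())
    g=mod(F['w12'],p);C=cmd((0,0,0),0);C['ee_rot']=np.zeros(3)
    b=atz(g,barpx,-6+2,C); r.append(b[:,0]/0.5)
    for (n,cc,xt),uv in zip(jars,jpix):
        W=atz(mod(F['w8'],p),uv,66,cmd((517.5,90,250),-5.4))[0]
        r.append([(W[0]-xt)/0.7])
    pr=np.r_[p[:3]/2,p[3:6]/np.radians(0.6),zs/1]
    return np.concatenate(r+[pr]) 
s=least_squares(res,np.r_[np.zeros(6),520,208,np.radians(-5.5),0],x_scale=np.r_[[1]*3,[.01]*3,1,1,.01,1],loss='soft_l1')
print(s.x[:3].round(2),np.degrees(s.x[3:6]).round(2),s.x[6:8].round(2),np.degrees(s.x[8]).round(2),s.x[9])
J=s.jac;print(np.sqrt(np.diag(np.linalg.inv(J.T@J)))[6:9],2*s.cost)
r=res(s.x);print((r[:-7]*1).round(1))
E
python3 fit.py
```

```text
[-0.94 -0.48 -0.99] [ 0.02  0.38 -1.07] [521.2  208.42] -6.72 -0.2549076019942965
[0.280518   0.27923621 0.00470166] 52.99169867705584
[ 0.  -0.3  0.1  0.1 -0.4  0.8 -0.5  0.5 -0.1 -0.2 -0.4  0.3 -0.6  0.3
 -0.5  0.4 -0.6 -0.2 -0.2  0.3  0.3  0.2 -0.   0.3 -0.9 -0.5  0.5 -0.2
 -0.  -0.4  0.5  0.2  0.3  0.2 -0.1 -0.   0.2 -0.2  0.5 -0.2  0.9 -0.8
  2.4 -0.9  1.2 -1.   0.6 -2.3 -1.5  0.4  0.3  0.3  2.8  1.1 -2.1 -0.5
  0.4 -1.3  2.9 -1.3 -0.9  0.4  1.2  1.7  1.1  1.7  0.1  0.1  2.3  2.8
  2.8]
```

```bash
sed -i 's|p\[3:6\]/np.radians(0.6)|p[3:6]/np.radians([0.6,0.6,0.12])|' fit.py; python3 fit.py
```

```text
[-1.25  0.1  -0.91] [ 0.09  0.19 -0.67] [521.03 208.55] -6.29 -0.25013638728590254
[0.28922845 0.29166683 0.00511058] 64.18196185774784
[ 0.2 -0.   0.2  0.5 -0.4  1.2 -0.6  0.9  0.   0.  -0.3  0.5 -0.6  0.5
 -0.6  0.7 -0.5  0.  -0.   0.5  0.4  0.5 -0.   0.5 -1.  -1.   0.5 -0.7
 -0.1 -0.8  0.4 -0.1  0.2 -0.2 -0.1 -0.5  0.2 -0.6  0.5 -0.6  0.7 -1.1
  2.3 -1.3  1.2 -1.4  0.6 -2.6 -1.4  0.4  0.4  0.4  2.9  1.2 -2.1 -0.4
  0.5 -1.3  3.  -1.3 -0.9  0.5  1.3  1.8  1.2  1.7  0.3  0.6  1.6  2.2
  2.2]
```

Emit:
{"name": "servo_tool", "arguments": {
  "motion": [0.6,8,0,0,0,-0.0147,0,0.6,16,0,0,0,-0.0147,0,0.6,24,0,0,0,-0.0147,0,0.6,30,0,0,0,-0.0147,0,0.6,30,0,0,0,-0.0147,0,0.6,30,0,0,0,-0.0147,0,0.6,30,0,0,0,-0.0147,0,0.6,30,0,0,0,-0.0147,0,0.6,30,0,0,0,-0.0147,0,0.6,30,0,0,0,-0.0147,0]
}}

```text
time_s: 30.72
ee_pos: [513.4, -83.5, 308.6]
ee_rot: [179.8, 0.0, -85.4]
force: [1.2, 0.3, -3.5]
gripper_width: 10.7
```

Emit:
{"name": "servo_tool", "arguments": {
  "motion": [0.6,30,0,0,0,-0.0147,0,0.6,30,0,0,0,-0.0147,0,0.6,30,0,0,0,-0.0147,0,0.6,30,0,0,0,-0.0147,0,0.6,30,0,0,0,-0.0147,0,0.6,30,0,0,0,-0.0147,0,0.5,30,0,0,0,-0.0147,0,0.5,28,0,0,0,-0.0147,0,0.5,22,0,0,0,-0.0147,0,0.5,16,0,0,0,-0.0147,0]
}}

```text
time_s: 31.55
ee_pos: [519.0, 193.0, 308.3]
ee_rot: [179.8, -0.0, -93.8]
force: [0.6, -0.8, -3.6]
gripper_width: 11.0
```

Emit:
{"name": "servo_tool", "arguments": {
  "motion": [0.2,10,0,0,0,-0.0147,0,0.2,7.7,0,0,0,-0.0147,0,0,0,0,0,0,0,0,0,0,-10,0,0,0,0,0,0,-20,0,0,0,0,0,0,-30,0,0,0,0,0,0,-30,0,0,0,0,0,0,-20,0,0,0,0,0,0,-10,0,0,0,0,0,0,0,0,0,0,0]
}}

```text
time_s: 32.38
ee_pos: [518.4, 207.3, 186.7]
ee_rot: [179.7, -0.2, -95.5]
force: [-0.5, -1.1, -3.1]
gripper_width: 10.8
```

```bash
python3 look.py "(520.2,208.7,190)" -95.52 13;python3 - <<'E'
from h import *
crop(load('s13'),250,370,110,260,4,'pics/s13.png')
crop(load('t13'),150,250,130,240,5,'pics/t13.png')
E
```

```text
32.4833 [520.6 208.4 190.3] [-179.96    0.    -95.52] [ 0.8  0.6 -2.2] 10.35370945815253
j1 top None scene None wrist None
j2 top None scene None wrist None
j3 top None scene None wrist None
j4 top None scene None wrist None
```

View pics/s13.png

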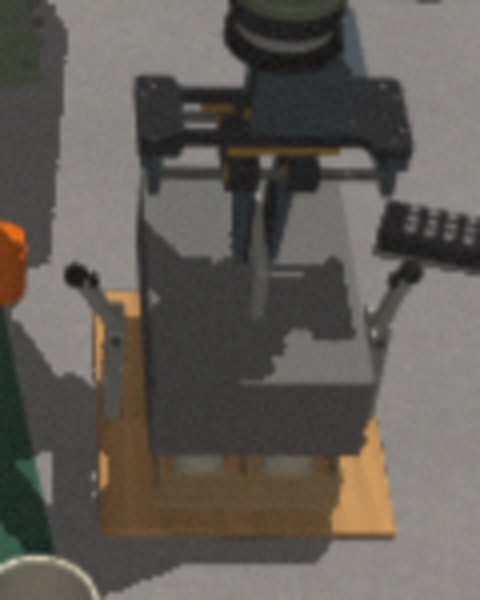

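View pics/w13.png

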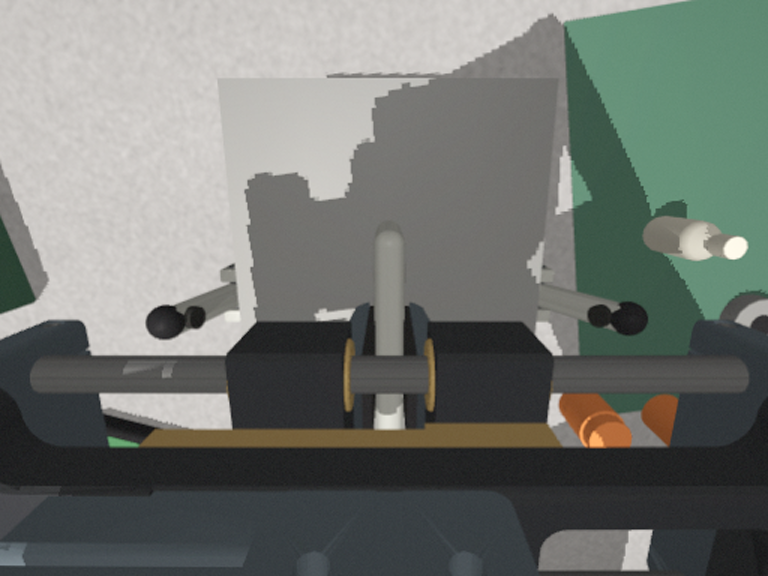

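View pics/t13.png

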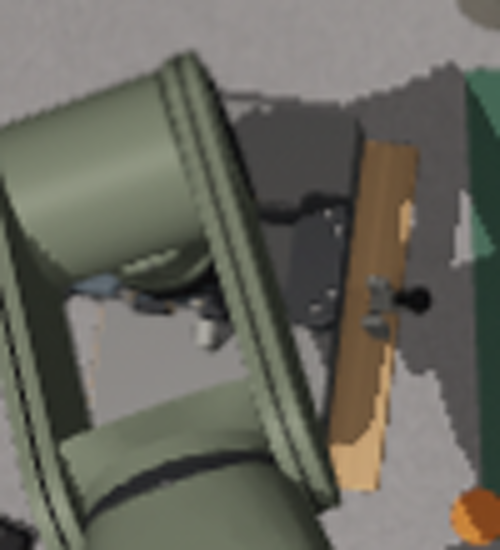

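```bash
python3 - <<'E'
from h import *
f=load('s13'); cr=lambda L:(np.array(L,float)+.5)/4-.5+[250,110]
th=np.radians(-5.53);Rm=np.array([[np.cos(th),-np.sin(th)],[np.sin(th),np.cos(th)]])
inv=lambda W:(W[:,:2]-[520.5,208.6])@Rm
print('hood rim', inv(atz(f,cr([(152,453),(358,456)]),76)).round(1),'expect (112,-+74)')
print('hood top', inv(atz(f,cr([(146,387),(378,381)]),150)).round(1))
print('board', inv(atz(f,cr([(100,534),(396,537)]),8)).round(1),'expect (125,-+107)')
f=load('s8') if 0 else load('scene0')
im=f['image'][120:260,250:370,::-1]; cv2.imwrite('pics/s0c.png',cv2.resize(im,None,fx=4,fy=4,interpolation=cv2.INTER_CUBIC))
E
```

```text
hood rim [[109.6 -72.7]
 [110.7  71.3]] expect (112,-+74)
hood top [[116.4 -81.5]
 [108.9  74.7]]
board [[ 127.4 -106.8]
 [ 127.7  105.9]] expect (125,-+107)
```

View pics/s0c.png

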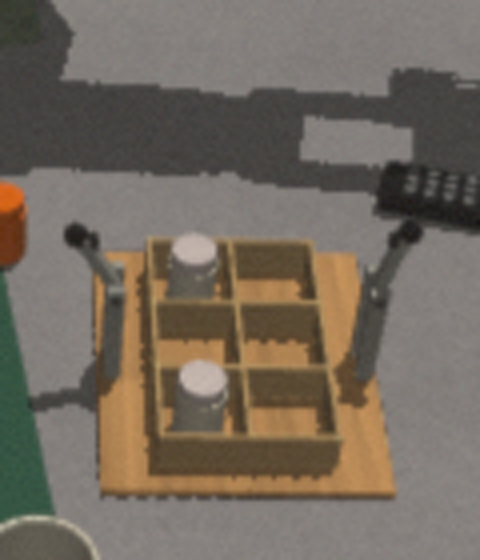

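```bash
python3 - <<'E'
from h import *
f=load('scene0'); cr=lambda L:(np.array(L,float)+.5)/4-.5+[250,120]
th=np.radians(-5.53);Rm=np.array([[np.cos(th),-np.sin(th)],[np.sin(th),np.cos(th)]])
inv=lambda W:(W[:,:2]-[520.5,208.6])@Rm
print('grid top front', inv(atz(f,cr([(148,437),(340,438)]),42)).round(1),'expect (104,-+66)')
print('grid top back', inv(atz(f,cr([(148,239),(313,241)]),42)).round(1),'expect (-104,-+66)')
print('board', inv(atz(f,cr([(100,496),(396,496)]),8)).round(1))
print('board back', inv(atz(f,cr([(95,252),(355,254)]),8)).round(1))
c=cloud(load('s13'));t=inv(c.reshape(-1,3)).reshape(384,512,2)
m=(np.abs(c[...,2]-150)<5)&(np.abs(t[...,0])<140)&(np.abs(t[...,1])<90)
print(m.sum(),np.median(c[m][:,2]),np.percentile(t[m],[1,99],axis=0))
E
```

```text
grid top front [[102.4 -73.2]
 [101.7  64.2]] expect (104,-+66)
grid top back [[-104.   -64.1]
 [-103.5   66.4]] expect (-104,-+66)
board [[ 129.2 -106.8]
 [ 126.8  106. ]]
board back [[-124.2 -104.2]
 [-124.8  106.8]]
2324 149.5849436677616 [[-95.04973563 -74.7207627 ]
 [111.53233723  70.89409231]]
```

Emit:
{"name": "servo_tool", "arguments": {
  "motion": [0,0,-8,0,0,0,0,0,0,-10,0,0,0,0,0,0,-8,0,0,0,0,0,0,-4,0,0,0,0,0,0,-4,0,0,0,0,0,0,-4,0,0,0,0,0,0,-2,0,0,0,0,0,0,0,0,0,0,0]
}}

```text
time_s: 33.25
ee_pos: [520.0, 208.6, 149.5]
ee_rot: [180.0, -0.0, -95.5]
force: [-0.5, -0.2, -3.2]
gripper_width: 10.8
```

Emit:
{"name": "servo_tool", "arguments": {
  "motion": [0,0,-4,0,0,0,0,0,0,-5,0,0,0,0,0,0,-5,0,0,0,0,0,0,-4,0,0,0,0,0,0,-3,0,0,0,0,0,0,-2,0,0,0,0,0,0,-1,0,0,0,0,0,0,0,0,0,0,0]
}}

```text
time_s: 33.92
ee_pos: [520.1, 208.6, 125.7]
ee_rot: [180.0, -0.0, -95.5]
force: [0.2, 0.3, -3.7]
gripper_width: 10.8
```

Emit:
{"name": "servo_tool", "arguments": {
  "motion": [0,0,-1,0,0,0,0,0,0,-1,0,0,0,0,0,0,-1,0,0,0,0,0,0,0,0,0,0,0]
}}

```text
time_s: 34.25
ee_pos: [520.1, 208.6, 122.9]
ee_rot: [180.0, -0.0, -95.5]
force: [-0.7, -0.2, -3.4]
gripper_width: 11.0
```

Emit:
{"name": "servo_tool", "arguments": {
  "motion": [0,0,-1,0,0,0,0,0,0,-0.5,0,0,0,0,0,0,0,0,0,0,0,0,0,0,0,0,0,0]
}}

```text
time_s: 34.58
ee_pos: [520.3, 208.8, 121.6]
ee_rot: [-180.0, 0.0, -95.5]
force: [0.2, 0.9, -3.4]
gripper_width: 10.9
```

Emit:
{"name": "servo_tool", "arguments": {
  "motion": [0,0,-0.7,0,0,0,0,0,0,0,0,0,0,0,0,0,0,0,0,0,0]
}}

```text
time_s: 34.83
ee_pos: [520.4, 209.2, 121.4]
ee_rot: [-180.0, 0.1, -95.5]
force: [-1.3, 2.3, 3.0]
gripper_width: 10.6
```

Emit:
{"name": "servo_tool", "arguments": {
  "motion": [0,0,-0.8,0,0,0,0,0,0,0,0,0,0,0,0,0,0,0,0,0,0]
}}

```text
time_s: 35.08
ee_pos: [520.4, 209.1, 121.3]
ee_rot: [-179.9, 0.1, -95.5]
force: [-3.8, 2.1, 7.6]
gripper_width: 10.7
```

Emit:
{"name": "servo_tool", "arguments": {
  "motion": [0,0,0.7,0,0,0,0,0,0,0,0,0,0,15,0,0,0,0,0,0,25,0,0,0,0,0,0,40,0,0,0,0,0,0,50,0,0,0,0,0,0,50,0,0,0,0,0,0,50]
}}

```text
time_s: 35.67
ee_pos: [520.2, 208.5, 120.5]
ee_rot: [180.0, -0.0, -95.5]
force: [0.4, 0.3, 0.1]
gripper_width: 43.4
```

Emit:
{"name": "servo_tool", "arguments": {
  "motion": [0,0,5,0,0,0,50,0,0,15,0,0,0,50,0,0,30,0,0,0,50,0,0,40,0,0,0,50,0,0,40,0,0,0,50,0,0,40,0,0,0,50,-20,0,10,0,0,0,50,-30,0,0,0,0,0,50,-30,0,0,0,0,0,50,-20,0,0,0,0,0,50]
}}

```text
time_s: 36.5
ee_pos: [417.9, 208.3, 301.4]
ee_rot: [180.0, 0.0, -95.5]
force: [0.7, 0.4, 0.0]
gripper_width: 45.8
```

```bash
python3 look.py "(420.2,208.7,300.7)" -95.52 14;python3 - <<'E'
from h import *
crop(load('s14'),250,370,110,260,4,'pics/s14.png')
crop(load('t14'),150,250,130,240,5,'pics/t14.png')
E
```

```text
36.6 [417.6 208.4 301.7] [-1.7999e+02  2.0000e-02 -9.5420e+01] [ 0.7  0.3 -0.4] 45.28062961835697
j1 top None scene None wrist None
j2 top None scene None wrist None
j3 top None scene None wrist None
j4 top None scene None wrist None
```

View pics/s14.png

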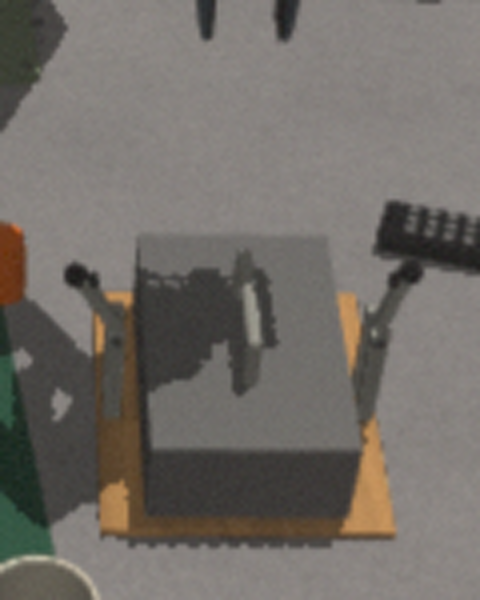

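View pics/w14.png

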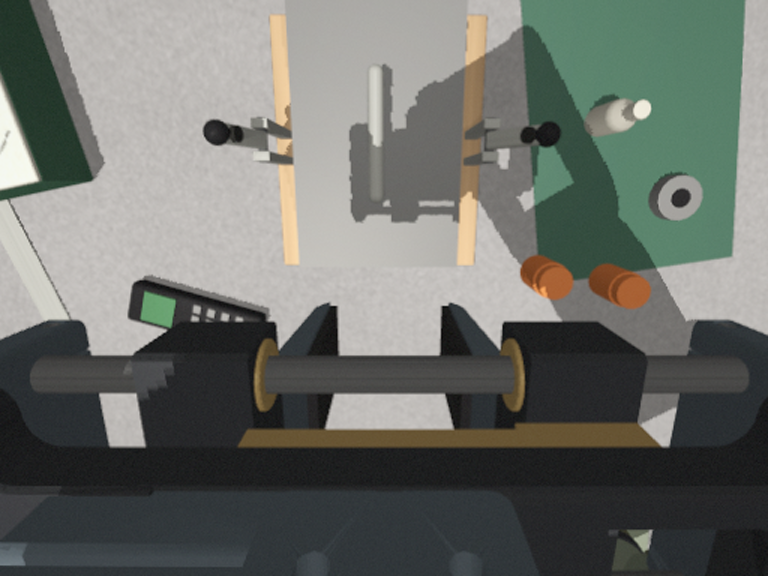

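```bash
python3 - <<'E'
from h import *
th=np.radians(-5.53);Rm=np.array([[np.cos(th),-np.sin(th)],[np.sin(th),np.cos(th)]])
for n,C in(('w14',cmd((420.2,208.7,300.7),-95.52)),('s14',None),('t14',None)):
    f=load(n);P=cloud(f,C);L=(P[...,:2]-[520.5,208.6])@Rm
    for sg in(1,-1):
        m=(np.abs(L[...,0])<20)&(sg*L[...,1]>92)&(sg*L[...,1]<150)&(P[...,2]>120)&(P[...,2]<170)
        if m.sum(): 
            dark=f['image'][m].max(1)<50
            q=np.c_[L[m],P[m][:,2]]; print(n,sg,m.sum(),q.min(0).round(),q.max(0).round(), q[dark].mean(0).round(1) if dark.sum() else None)
    m=(np.abs(L[...,0]-30)<30)&(np.abs(np.abs(L[...,1])-45)<20)&(P[...,2]>60)
    if m.sum(): print('hood top z',np.median(P[m][:,2]),np.std(P[m][:,2]))
E
```

```text
w14 1 426 [ -6.  97. 120.] [ 11. 119. 156.] [  3.4 106.6 149.1]
w14 -1 428 [  -6. -134.  120.] [  11. -108.  150.] [   2.9 -121.3  143.8]
hood top z 80.36817174935481 0.8081201277696897
s14 1 69 [-13.  97. 122.] [ 10. 120. 159.] [  3.6 108.2 150.9]
s14 -1 62 [  -6. -134.  121.] [  11. -107.  152.] [   3.6 -123.4  144.3]
hood top z 82.44304513122552 2.043760300823705
t14 1 36 [ -9.  97. 126.] [  8. 122. 158.] [ -3.4 108.7 152. ]
t14 -1 40 [ -10. -132.  121.] [   6. -104.  153.] [  -2.4 -122.3  146.3]
hood top z 82.10846142884793 2.4574603056131283
```

Emit:
{"name": "servo_tool", "arguments": {
  "motion": [12,16,0,0,0,0,0,20,25,0,0,0,0,0,22,28,0,0,0,0,0,22,28,0,0,0,0,0,22,28,0,0,0,0,0,16.3,19.2,0,0,0,0,0,0,0,-30,0,0,0,0,0,0,-35,0,0,0,0,0,0,-35,0,0,0,0,0,0,-26.7,0,0,0,0],
  "newtons": 20
}}

```text
time_s: 37.53
ee_pos: [535.1, 352.5, 170.1]
ee_rot: [179.9, -0.1, -95.5]
force: [-0.6, -0.3, -0.1]
gripper_width: 0.3
```

Emit:
{"name": "servo_tool", "arguments": {
  "motion": [0,0,-15,0,0,0,0,0,0,0,0,0,0,0,0,0,0,0,0,0,0]
}}

```text
time_s: 37.78
ee_pos: [535.4, 352.8, 157.9]
ee_rot: [179.9, -0.1, -95.5]
force: [-0.0, 0.2, 0.3]
gripper_width: 0.4
```

```bash
python3 look.py "(534.5,352.9,159)" -95.52 15;python3 - <<'E'
from h import *
crop(load('s15'),250,370,90,240,4,'pics/s15.png')
E
```

```text
37.8833 [536.1 353.4 160.3] [-1.7986e+02  1.0000e-01 -9.5530e+01] [-0.6  0.3  0.9] 0.4250400749753396
j1 top None scene None wrist None
j2 top None scene None wrist None
j3 top None scene None wrist None
j4 top None scene None wrist None
```

View pics/s15.png

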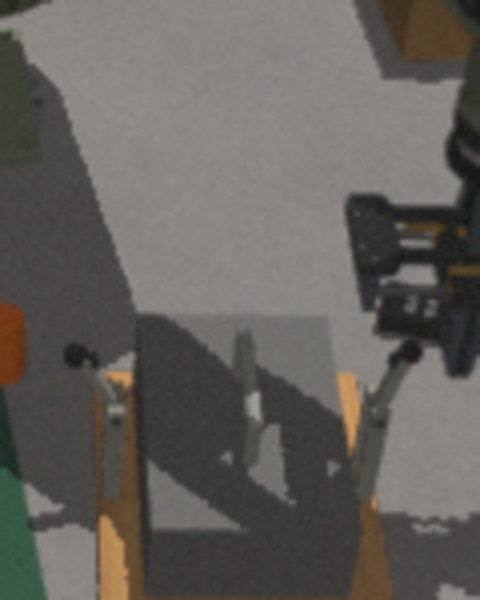

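Emit:
{"name": "servo_tool", "arguments": {
  "motion": [-0.7,-7.5,0,0,0,0,0,-0.7,-7.5,0,0,0,0,0,-0.7,-7.5,0,0,0,0,0,-0.7,-7.5,0,0,0,0,0,-0.7,-7.5,0,0,0,0,0,-0.7,-7.5,0,0,0,0,0,-0.7,-7.5,0,0,0,0,0,-0.8,-7,0,0,0,0,0,0,0,0,0,0,0,0,0,0,0,0,0,0,0]
}}

```text
time_s: 38.82
ee_pos: [528.6, 292.6, 158.8]
ee_rot: [180.0, -0.1, -95.5]
force: [-0.3, -0.3, -0.5]
gripper_width: 0.4
```

```bash
python3 look.py "(528.8,293.4,159)" -95.52 16;python3 - <<'E'
from h import *
crop(load('s16'),250,370,90,240,4,'pics/s16.png')
E
```

```text
38.9167 [528.8 293.2 158.9] [ 1.7999e+02 -3.0000e-02 -9.5500e+01] [-0.1 -0.4  0.5] 0.3084594036205235
j1 top None scene None wrist None
j2 top None scene None wrist None
j3 top None scene None wrist None
j4 top None scene None wrist None
```

View pics/s16.png

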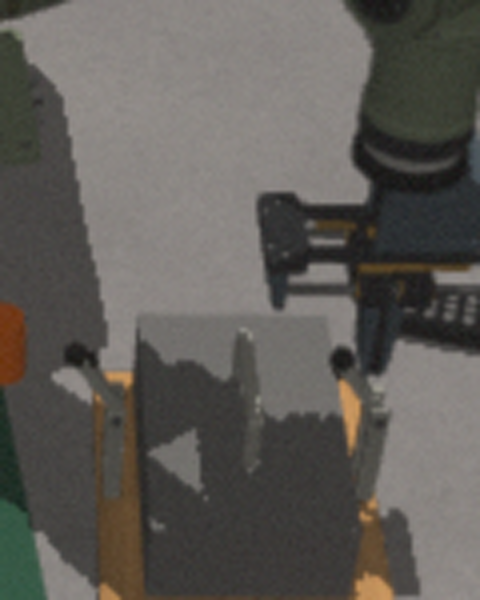

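View pics/w16.png

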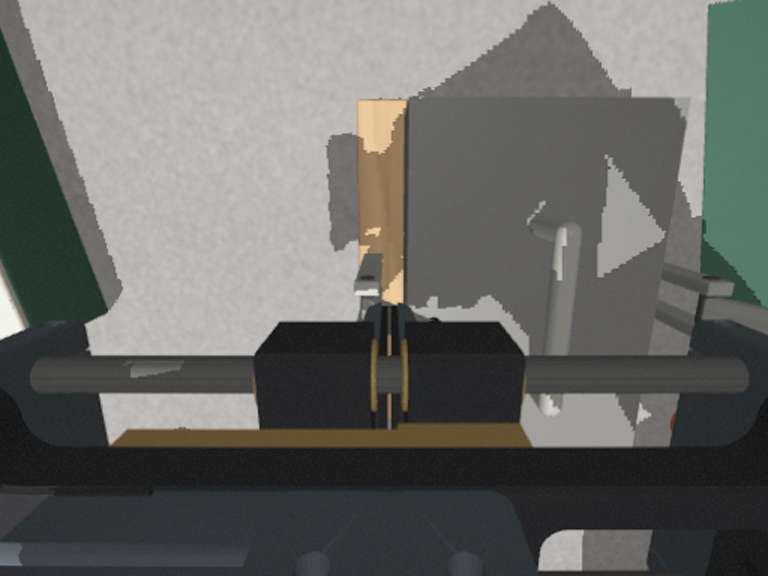

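Emit:
{"name": "servo_tool", "arguments": {
  "motion": [0.3,3,12,0,0,0,0,0,0,16,0,0,0,0,-1,-10,0,0,0,0,0,-0.9,-9,0,0,0,0,0,0,0,-9,0,0,0,0,0,0,-8,0,0,0,0,-0.8,-8.3,-5.6,0,0,0,0,-0.7,-7.1,-7.1,0,0,0,0,-0.6,-5.8,-8.3,0,0,0,0,0,0,0,0,0,0,0]
}}

```text
time_s: 39.85
ee_pos: [523.5, 254.3, 146.2]
ee_rot: [179.7, -0.2, -95.6]
force: [0.1, -0.4, 0.0]
gripper_width: 0.3
```

Emit:
{"name": "servo_tool", "arguments": {
  "motion": [-0.4,-4.3,-9.2,0,0,0,0,-0.2,-2.6,-6,0,0,0,0,0,0,-4,0,0,0,0,0,-1,-4,0,0,0,0,0,0,-3,0,0,0,0,0,0,0,0,0,0,0]
}}

```text
time_s: 40.35
ee_pos: [524.3, 248.4, 122.2]
ee_rot: [180.0, -0.0, -95.5]
force: [0.5, -1.3, 0.2]
gripper_width: 0.8
```

```bash
python3 look.py "(0,0,0)" -95.52 17;python3 - <<'E'
from h import *
crop(load('s17'),250,370,90,240,4,'pics/s17.png')
E
```

```text
40.45 [524.6 248.6 122.7] [-1.7999e+02  2.0000e-02 -9.5500e+01] [0.2 0.1 1.2] 0.600324613006642
j1 top None scene None wrist None
j2 top None scene None wrist None
j3 top None scene None wrist None
j4 top None scene None wrist None
```

View pics/s17.png

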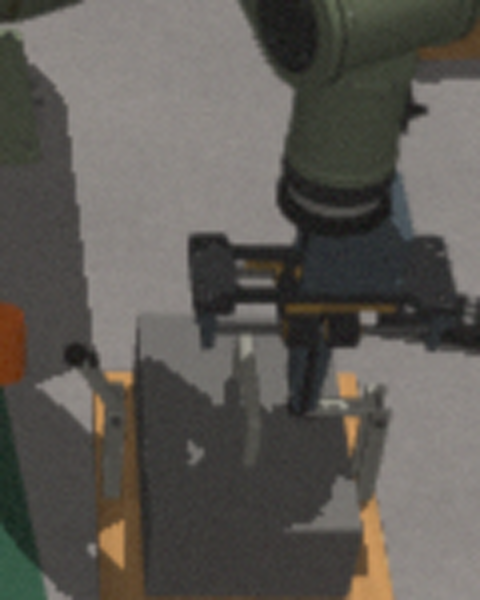

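Emit:
{"name": "servo_tool", "arguments": {
  "motion": [0,0,-1.5,0,0,0,0,0,0,-1.5,0,0,0,0,0,0,0,0,0,0,0,0,0,0,0,0,0,0]
}}

```text
time_s: 40.88
ee_pos: [524.9, 248.6, 121.4]
ee_rot: [-179.9, 0.1, -95.5]
force: [-1.7, -0.9, 8.8]
gripper_width: 0.3
```

Emit:
{"name": "servo_tool", "arguments": {
  "motion": [0,0,-1,0,0,0,0,0,0,-1,0,0,0,0,0,0,0,0,0,0,0,0,0,0,0,0,0,0]
}}

```text
time_s: 41.22
ee_pos: [525.0, 248.6, 121.0]
ee_rot: [-179.9, 0.1, -95.5]
force: [-4.4, -2.0, 17.1]
gripper_width: 0.6
```

Emit:
{"name": "servo_tool", "arguments": {
  "motion": [0,0,10,0,0,0,0,0,0,30,0,0,0,0,0,0,40,0,0,0,0,0,0,40,0,0,0,0,0,0,40,0,0,0,0,-3,-25,20,0,0,0,0,-3,-35,0,0,0,0,0,-3,-35,0,0,0,0,0,-4,-35,0,0,0,0,0,-3,-34,0,0,0,0,0]
}}

```text
time_s: 42.05
ee_pos: [507.9, 82.9, 298.0]
ee_rot: [-180.0, -0.0, -95.5]
force: [0.7, -0.7, 0.2]
gripper_width: 0.3
```

Emit:
{"name": "servo_tool", "arguments": {
  "motion": [-3,-30,0,0,0,0,0,0,0,0,0,0,0,0,0,0,-30,0,0,0,0,0,0,-40,0,0,0,0,0,0,-40,0,0,0,0,0,0,-20,0,0,0,0,0,0,-10.8,0,0,0,0,0,0,0,0,0,0,0,0,0,0,0,0,0,0]
}}

```text
time_s: 42.8
ee_pos: [505.6, 54.7, 156.8]
ee_rot: [180.0, -0.0, -95.5]
force: [1.5, 0.3, 0.1]
gripper_width: 0.5
```

```bash
python3 look.py "(0,0,0)" -95.52 18;python3 - <<'E'
from h import *
f=load('s18');crop(f,240,370,90,240,4,'pics/s18.png')
th=np.radians(-5.53);Rm=np.array([[np.cos(th),-np.sin(th)],[np.sin(th),np.cos(th)]])
for n in('s18','t18'):
    f=load(n);P=cloud(f);L=(P[...,:2]-[520.5,208.6])@Rm
    for y0,y1 in((26,50),(50,70),(70,88)):
        m=(np.abs(L[...,0])<6)&(L[...,1]>y0)&(L[...,1]<y1)&(P[...,2]>60)&(P[...,2]<130)
        if m.sum(): print(n,y0,m.sum(),np.percentile(P[m][:,2],[10,50,95]).round(1))
E
```

```text
42.9 [506.5  54.6 158.2] [-1.7986e+02  3.0000e-02 -9.5490e+01] [ 0.1 -0.4  0.2] 0.39751631753229516
j1 top None scene None wrist None
j2 top None scene None wrist None
j3 top None scene None wrist None
j4 top None scene None wrist None
s18 26 46 [ 81.7  94.3 103.4]
s18 50 38 [81.6 94.3 99.9]
s18 70 21 [ 89.1  96.1 100.5]
t18 26 30 [ 81.2  97.4 104.3]
t18 50 21 [93.9 97.8 99.9]
t18 70 19 [ 93.8  95.6 101.1]
```

View pics/s18.png

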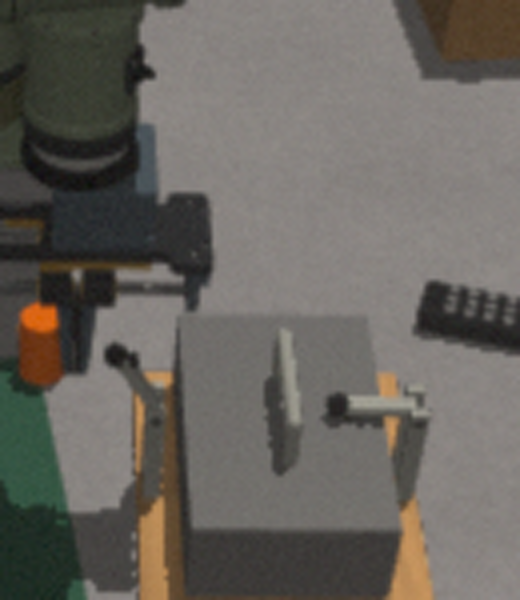

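Emit:
{"name": "servo_tool", "arguments": {
  "motion": [0.7,7.7,0,0,0,0,0,0.7,7.7,0,0,0,0,0,0.7,7.7,0,0,0,0,0,0.7,7.7,0,0,0,0,0,0.8,7.7,0,0,0,0,0,0.8,7.8,0,0,0,0,0,0.8,7.8,0,0,0,0,0,0.8,7.8,0,0,0,0,0,0.8,7.8,0,0,0,0,0,0,0,0,0,0,0,0]
}}

```text
time_s: 43.83
ee_pos: [512.1, 125.6, 156.4]
ee_rot: [179.9, 0.0, -95.4]
force: [-0.7, 0.3, 0.3]
gripper_width: 0.5
```

```bash
python3 look.py "(0,0,0)" -95.52 19;python3 - <<'E'
from h import *
f=load('s19');crop(f,240,370,90,240,4,'pics/s19.png')
E
```

```text
43.9333 [512.2 124.7 156.7] [ 1.7997e+02  1.0000e-02 -9.5460e+01] [ 0.7 -0.5  0.2] 0.5982380533197482
j1 top None scene None wrist None
j2 top None scene None wrist None
j3 top None scene None wrist None
j4 top None scene None wrist None
```

View pics/s19.png

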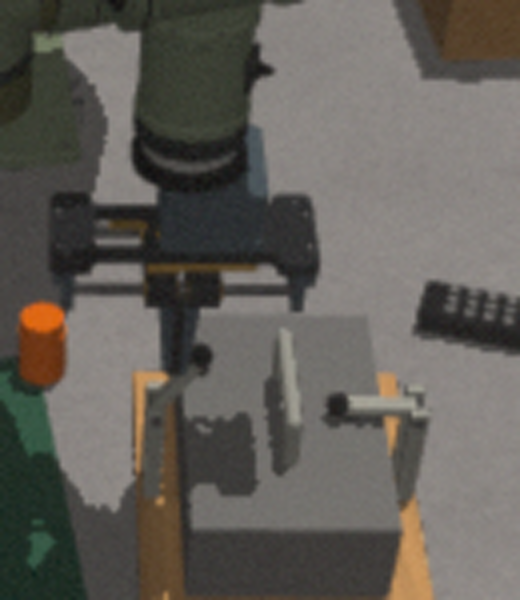

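Emit:
{"name": "servo_tool", "arguments": {
  "motion": [-0.3,-3,14,0,0,0,0,0,0,16,0,0,0,0,1,10,0,0,0,0,0,0.9,9,0,0,0,0,0,0,0,-9,0,0,0,0,0,0,-8,0,0,0,0,0.8,8.3,-5.6,0,0,0,0,0.7,7.1,-7.1,0,0,0,0,0.6,5.8,-8.3,0,0,0,0,0,0,0,0,0,0,0]
}}

```text
time_s: 44.87
ee_pos: [514.9, 162.1, 146.5]
ee_rot: [179.8, -0.0, -95.4]
force: [0.1, -0.1, 0.6]
gripper_width: 0.5
```

Emit:
{"name": "servo_tool", "arguments": {
  "motion": [0.4,4.3,-9.2,0,0,0,0,0.2,2.6,-6,0,0,0,0,0,0,-4,0,0,0,0,0,1,-4,0,0,0,0,0,0,-3,0,0,0,0,0,0,-1.5,0,0,0,0,0,0,-1.5,0,0,0,0,0,0,0,0,0,0,0]
}}

```text
time_s: 45.53
ee_pos: [516.4, 168.9, 121.3]
ee_rot: [-180.0, 0.0, -95.5]
force: [-3.6, -0.4, 11.8]
gripper_width: 0.2
```

Emit:
{"name": "servo_tool", "arguments": {
  "motion": [0,0,-1,0,0,0,0,0,0,-1,0,0,0,0,0,0,0,0,0,0,0,0,0,0,0,0,0,0]
}}

```text
time_s: 45.87
ee_pos: [516.5, 169.0, 120.8]
ee_rot: [-179.9, 0.0, -95.5]
force: [-5.5, -1.4, 19.6]
gripper_width: 0.5
```

Both pressed to the stop. Lift clear and check.

Emit:
{"name": "servo_tool", "arguments": {
  "motion": [0,0,10,0,0,0,0,0,0,30,0,0,0,0,0,0,40,0,0,0,0,0,0,40,0,0,0,0,0,0,40,0,0,0,0,-20,0,20,0,0,0,0,-35,0,0,0,0,0,0,-35,0,0,0,0,0,0,-20,0,0,0,0,0,0,0,0,0,0,0,0,0]
}}

```text
time_s: 46.7
ee_pos: [402.7, 168.2, 298.1]
ee_rot: [179.9, -0.0, -95.4]
force: [-0.8, -0.1, -0.9]
gripper_width: 0.1
```

```bash
python3 look.py "(0,0,0)" -95.52 20;python3 - <<'E'
from h import *
f=load('s20');crop(f,240,370,90,240,4,'pics/s20.png')
cv2.imwrite('pics/sf.png',cv2.resize(f['image'][:,:,::-1],(768,576)))
th=np.radians(-5.53);Rm=np.array([[np.cos(th),-np.sin(th)],[np.sin(th),np.cos(th)]])
for n in('s20','t20'):
    f=load(n);P=cloud(f);L=(P[...,:2]-[520.5,208.6])@Rm
    for sg in(1,-1):
      for y0,y1 in((30,48),(50,70),(70,88)):
        m=(np.abs(L[...,0])<6)&(sg*L[...,1]>y0)&(sg*L[...,1]<y1)&(P[...,2]>88)&(P[...,2]<130)
        if m.sum(): print(n,sg,y0,m.sum(),np.percentile(P[m][:,2],[50,95]).round(1))
E
```

```text
46.8 [406.5 168.8 298.1] [-179.91   -0.    -95.48] [ 0.7 -0.4 -1.2] 0.32345705831939353
j1 top None scene None wrist None
j2 top None scene None wrist None
j3 top None scene None wrist None
j4 top None scene None wrist None
s20 1 30 26 [ 99.2 103.7]
s20 1 50 29 [95.6 98.7]
s20 1 70 27 [96.6 99.8]
s20 -1 30 23 [ 98.2 104.6]
s20 -1 50 27 [ 95.6 100. ]
s20 -1 70 18 [96.3 98.7]
t20 1 30 17 [101.5 106.6]
t20 1 50 20 [ 96.2 102.2]
t20 1 70 21 [96.  99.6]
t20 -1 30 18 [ 99.5 103.4]
t20 -1 50 20 [ 96.7 100.3]
t20 -1 70 16 [96.3 99.4]
```

View pics/s20.png

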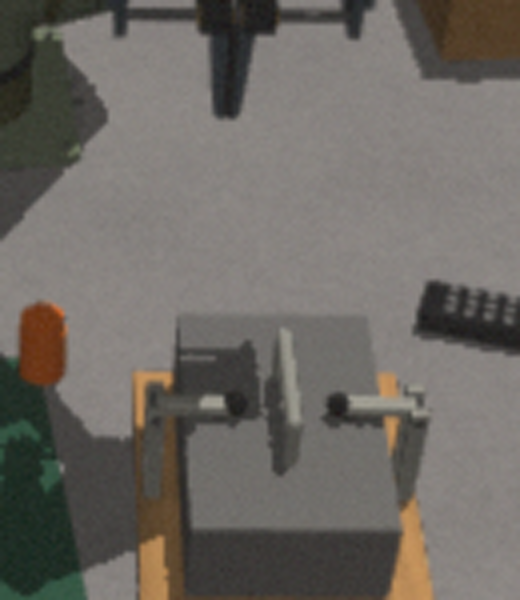

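View pics/w20.png

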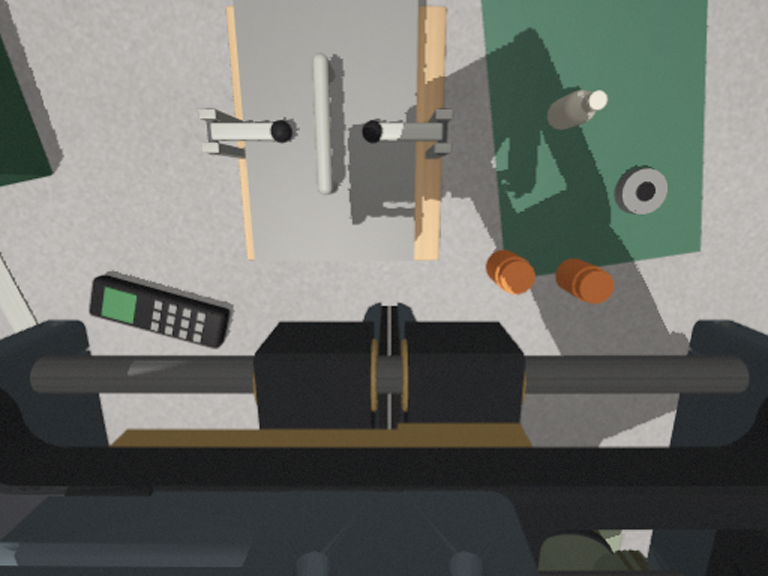

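View pics/sf.png

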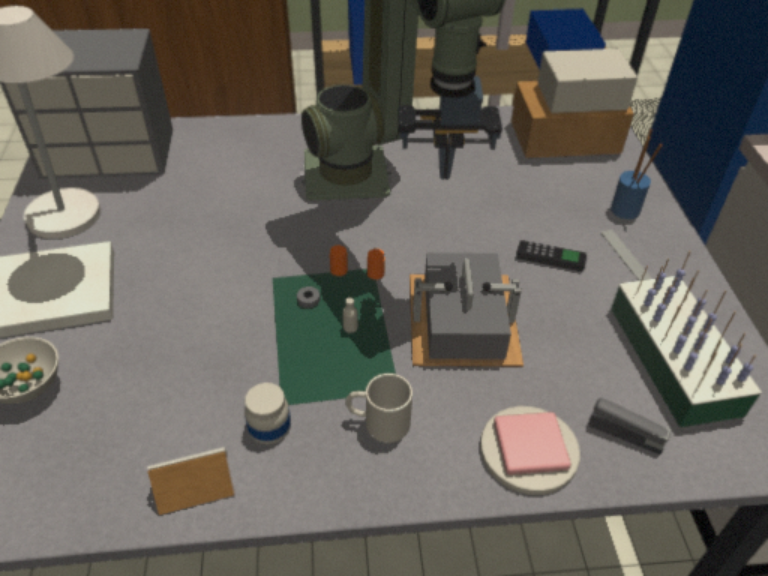

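```bash
python3 -c "
from workcell import env,sensors
print(sensors.state()['time_s'],env.job_done())"
```

```text
the job is handed in; nothing more can be done
46.9 None
```

I put all four spare jars upright into the four empty pockets, seated the hood and swung both clamps down. I handed the job in at 46.9 s; no verdict is reported.

- **Jars:** the last wrist picture before the hood went on showed six jars upright, one to a pocket, with cap tops at about 66 mm as expected. The jar in pocket 4 was about 15 mm off where I released it, possibly from the announced knock, but it was still upright inside its own pocket.
- **Hood:** it went down without touching anything until the rim met the board. Contact came with the tool at about 121 mm; I had expected 122. The hood top then read 80 to 82 mm, against 82 expected.
- **Clamps:** I pressed each to its stop with 17 to 20 N. Afterwards both arms measured level at about 96 mm on top along their length, and the gripper was clear of everything.
- **Disagreement:** the cameras differed by 2 to 3 mm on positions, so I used a combined estimate of the case position.
- **Bystanders:** I touched none of them, and the last picture shows them where they were by eye; I did not measure them. The two orange jars were left alone.

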